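# Open the carver's dust hood

## Robot

A 7-joint arm with a two-finger parallel gripper is mounted at the origin on the work surface. World frame = base frame: x ahead of the robot, y to its left, z up, the work surface at z = 0. Lengths are in mm, angles in rad, forces in N, time in s.
With the tool pointing down it reaches from about 400 to 875 mm from the base axis. Payload 6.5 kg.
Tool frame: the origin (TCP) lies midway between the tips of the shut fingers; the grasp point (between the pads) lies 19 mm behind it; z points along the fingers, y is the line along which they close (so a half turn about z gives the same grasp; the last joint's range is limited). The gripper opens to 85 mm and grips with 20 to 120 N. Pads are 22 mm wide; open, the fingers measure 114 mm over their backs; the gripper's body (76 mm by 85 mm) begins 54 mm behind the grasp point. The pads swing forward as they close: fully open they stand 13 mm farther back than shut.
Start: joints at [1.074, 0.536, -0.004, 1.538, 0.003, 1.067, -0.071], TCP at [271.433, -590.605, 231.29] pointing down, gripper open.
Joint ranges: [-2.7, 2.7], [-0.37, 2.16], [-1.27, 1.26], [0.24, 2.4], [-1.31, 4.45], [0.19, 1.91], [-2.76, 2.76]. Speed limits (rad/s): [2.39, 2.39, 3.14, 3.14, 3.14, 3.14, 3.14].

## Interface

Orientations are given as a rotation vector (axis times angle).
In Python, from workcell import ctrl gives the robot as it stands.
- The arm moves only by the shell command python3 -m pendant 'ROWS' [FORCE]. ROWS is a JSON object whose one key "rows" holds a list of rows, each an object with "jaw": the finger opening in mm, from 0 to 85.4; "translation": the shift along the tool's x, y, z in mm, a list of three; "twist": the turn, a rotation vector about the tool's x, y, z in degrees, a list of three. A call has 1 to 10 rows; each row is the pose to reach, as a shift and turn from the pose commanded when the call began, along the tool's axes at that moment; what a row does not reach only later rows make up. A row lasts 1/12 s, in which the tool goes at most 41.7 mm and 7.16 degrees, less where a joint would pass 70% of its speed; a pose out of reach is approached as far as the arm can. A call with a gripper value outside its range is refused whole. The fingers move at their own pace and stop on an object; FORCE is the grip in N (left out, the last holds). Time passes only in rows, so rows that repeat a pose let the fingers close. It gives the time, the measured TCP pose, the force, the opening and the grip force at its end, in the units of the state.
- ctrl.get_obs(): the state, without advancing time (a new reading comes with each control period).
- ctrl.snapshot(name): name is "scene" or "top" or "wrist"; returns (picture, depth): 480x640x3 uint8, blue, green, red; 480x640 float32, mm along the optical axis (not along the pixel's ray), 0 where there is no reading.
- ctrl.camera_params(name): a dict with "K" (3x3 intrinsics, pixels), "R" (3x3) and "t" (3): a world point X has camera coordinates R X + t. Camera axes: x right, y down, z forward; pixel columns grow to the right and rows downward; lengths in mm; the calibration is good to about 2 mm. A picture is of the moment at which its call begins: read the wrist's pose just before it. camera_params takes no time and is no camera call; for the wrist camera it gives the pose at the moment of the call.
- ctrl.hand_in(): hands the job in; it is judged then, once.
The state is a dict: "clock": time; "qpos": joint angles; "dq": joint speeds; "effort": joint torques, N m; "ee_pos": TCP position; "eef_rot": TCP orientation; "contact_force": force on the tool from outside, world axes, zero at the start; "ft_torque": the same for the moment, N m; "gripper_width": finger opening in mm; "grasp_force": force on a finger pad.
Only numpy, scipy, OpenCV 4.12 (cv2) and the standard library are available. Lean on these libraries where they do the work, as an engineer would, in place of code of your own. Each camera call takes 0.05 s, during which the arm holds its last target. There are 200 camera calls.

## Task

Get the carver's dust hood ready for work: push its counterweighted window up from beneath its wooden lip, with the fingers and without pinching the lip, until the window's lower edge is level with the nib of the brass collar on the post (within a centimetre). Then push the extraction gate's lever, on the bench beside the hood, all the way over towards the duct. Leave the window at the mark, and everything else on the bench and in the hood where it stands.

Things in the scene. Friction and masses are not known exactly. Their poses are not given: they have to be found in the camera images.
- hood: Clear-sided wooden dust hood fixed on the bench, 150 deep (x) x 340 wide (y) x 414 high. Origin: centre of its underside; x points from its front (robot's side) to its back; yaw within 0.12 rad. Plinth 50 high; two front posts 35 x 35 centred at x = -57.5, y = +-152.5, front faces at x = -75. The window slides straight up between them; the front below it is open.
- sash (a joint): Height of the window above closed, m (0 to 0.20, up positive; starts partly open). Its lower edge is 60 mm + this above the bench. Window 264 wide x 120 high, clear pane in a wooden frame 14 thick, about 0.8 kg, balanced by counterweights inside the posts: it stays where it is left and takes 3 to 7 N to push either way.
- lip_edge (a point): Middle of the lower front edge of the window's lip (axes as the hood's). The lip is a level wooden ledge 200 wide (y), 12 thick, standing out from the window towards the robot: this edge is 45 mm in front of the posts' faces, 120 mm in front of the hood's origin. Its underside is flush with the window's lower edge, and free beneath down to the bench, back to the plinth's front.
- lip: The lip itself, fixed to the window; origin at its lower front edge, middle (same point as lip_edge).
- lip_top: Dark wooden cover strip, 53 x 198 x 3, on the top of the lip (makes the lip 15 thick in all), fixed to it. Touching it and the lip at once with the fingers counts as pinching.
- mark: Brass collar 45 x 45 x 20 clamped at some height on the hood's right-hand (-y) front post, with a conical nib that points inwards (+y) along the post's front. Origin: on the post's axis at the collar's mid-height; the nib's tip is at exactly the height of this origin, at x = -26.5, y = +42.5. The collar is fixed for the run: its height is the mark for the window's lower edge.
- gate_base: Extraction gate, fixed on the bench on the left or right of the hood: aluminium block 70 x 50 x 25, origin at the centre of its underside; its x points to a flat flange (at x = 38 to 53, 100 wide, 80 high) and a lying aluminium duct (80 diameter, to x = 150). The lever's pivot is 22 above the origin.
- gate (a joint): Angle of the gate's lever, rad: near 0 it leans 0.5 rad away from the duct (towards gate_base -x), 1.0 is its stop, leaning 0.5 rad towards the duct (+x). A steel rod 10 thick and 90 long from pivot to the middle of its black ball (26 diameter). Under 2 N at the ball moves it; it stays where it is left.
- gate_tip (a point): Centre of the ball on the gate's lever (about 101 above the bench at either end, 112 upright). It swings in the x-z plane of gate_base.
- bowl: Bystander: terracotta bowl, 130 across, 60 high; origin under its centre. It stands on the other side of the hood from the gate.
- bird: Bystander: small carved bird on a 60 square block, 130 high, inside the hood; origin under its centre.
- mallet: Bystander: round wooden carver's mallet standing on its head, 84 across, 225 high; origin under its centre.
- glue: Bystander: white glue jar 70 across, 100 high; origin under its centre.
- gouge: Bystander: gouge lying on the bench in front, 221 long, 22 high, narrow blade; origin under the handle, 60 from its front end, x along the blade.
- chisel: Bystander: chisel lying on the bench in front, 221 long, 22 high, 20 wide blade; origin as for the gouge.
- offcut: Bystander: wooden offcut 90 x 50 x 40; origin under its centre.

How it is judged (in metres and radians):
On the way, in this order (a step that is already met when the one before it is completed fails the run):
1. the window stands at the mark: its lower edge within 10 mm of the nib's height, at rest (z of lip_edge in the frame of mark between -0.01 and 0.01 m and velocity of joint sash between -0.01 and 0.01 m/s), for 0.2 s.
2. the gate's lever is pushed over towards the duct, with the window still at the mark (z of lip_edge in the frame of mark between -0.01 and 0.01 m and value of joint gate above 0.85 rad), for 0.1 s.
At the end, for the whole second after the job is handed in: The window's lower edge is within 10 mm of the height of the collar's nib and at rest, and the gate's lever is over towards the duct (above 0.85 of 1.0 rad) (all of step 2 and velocity of joint sash between -0.01 and 0.01 m/s); the robot touches nothing.
It fails at once if the lip is pinched: fingers press on its top strip and on the lip itself at once (contact force between the fingers and lip above 1.5 N and contact force between the fingers and lip_top above 1.5 N).
It fails at once if a bystander is moved by more than 30 mm, lifted or carried (distance of any of bowl, bird, mallet, glue, gouge, chisel, offcut from where it was at the start of the episode above 0.03 m).
It also fails if it takes over 56 s, if anything falls off the work surface, if the arm or the gripper's body presses on something with over 40 N, if the wrist force passes 120 N, or if a joint passes its speed limit or range.

## Working session

There is one attempt and no reset: what is moved stays moved. The work goes in short steps, Python scripts to look and compute and a shell command to move; the robot and the scene stay as the last step left them, time stands still between calls to the robot, and variables do not carry over. Pictures are saved under pics/ and viewed, at most 10 in all, crops included, and the job is handed in when it is done.

```bash
ls; mkdir -p pics; python3 - <<'E'
from workcell import ctrl
import cv2,numpy as np
o=ctrl.get_obs();print(o)
for n in("scene","top"):
    p,d=ctrl.snapshot(n);cv2.imwrite(f"pics/{n}0.png",p);np.save(f"pics/{n}0.npy",d)
    c=ctrl.camera_params(n);print(n,c);np.savez(f"pics/{n}cam.npz",**c)
E
```

```text
pics
{'clock': 0.0, 'qpos': array([ 1.07380362,  0.53720735, -0.00440991,  1.53886766,  0.00256562,
        1.06733531, -0.07120788]), 'dq': array([ 0.00025949, -0.00015943,  0.00134128, -0.00080976, -0.00160534,
        0.00117009,  0.00171225]), 'effort': array([ 9.27139881e-04, -5.83425164e+01,  1.04938522e+00, -2.59106129e+01,
        1.24079810e-02,  9.60462639e-03,  5.00882800e-05]), 'ee_pos': array([ 271.13938535, -590.03606846,  230.38882491]), 'eef_rot': array([-3.06728711e+00, -6.71129866e-01,  7.86599488e-04]), 'contact_force': array([ 0.05181897, -0.50149375,  0.6256414 ]), 'ft_torque': array([-0.02236469, -0.05748037,  0.0055212 ]), 'grasp_force': 0.0, 'gripper_width': 85.45657495819857}
scene {'K': array([[471.34873135,   0.        , 320.47381235],
       [  0.        , 471.34873135, 236.09098743],
       [  0.        ,   0.        ,   1.        ]]), 'R': array([[ 0.97948859, -0.20118483, -0.01125941],
       [-0.1858305 , -0.88030575, -0.43649606],
       [ 0.07790466,  0.42963525, -0.89963571]]), 't': array([-598.3159878 ,  175.70885065, 1338.25066128])}
top {'K': array([[565.97587096,   0.        , 316.06089337],
       [  0.        , 565.97587096, 235.62888496],
       [  0.        ,   0.        ,   1.        ]]), 'R': array([[ 2.30386742e-02, -9.99721960e-01,  5.02218452e-03],
       [-9.83697622e-01, -2.35649949e-02, -1.78279778e-01],
       [ 1.78348557e-01, -8.32981243e-04, -9.83967021e-01]]), 't': array([ -24.77679997,  612.27238814, 1467.9167393 ])}
```

View pics/scene0.png

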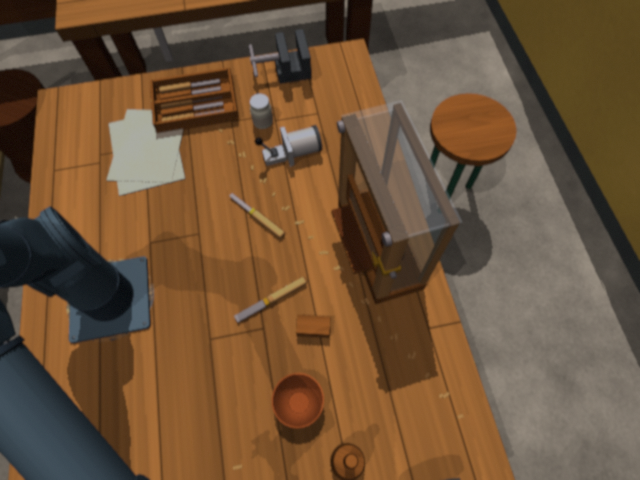

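View pics/top0.png

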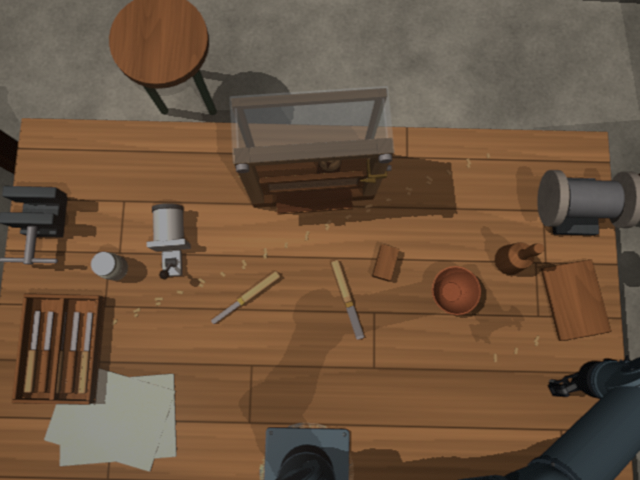

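The scene view shows the hood at right, with the lever gate at (275,150) and the collar at (388,262). In the top view the hood's top front beam runs from (237,155) to (390,148), the collar is near (375,178), and the gate's ball is at (170,265), to the left of the hood. I'll enlarge both.

```bash
python3 - <<'E'
import cv2,numpy as np
p=cv2.imread("pics/top0.png");q=cv2.imread("pics/scene0.png")
cv2.imwrite("pics/c1.png",cv2.resize(p[130:220,225:405],None,fx=4.4,fy=4.4,interpolation=cv2.INTER_CUBIC))
a=cv2.resize(p[195:285,135:205],(420,540),interpolation=cv2.INTER_CUBIC)
b=cv2.resize(q[220:310,330:393],(378,540),interpolation=cv2.INTER_CUBIC)
cv2.imwrite("pics/c2.png",np.hstack([a,b]))
cam=dict(np.load("pics/topcam.npz"));d=np.load("pics/top0.npy")
def w(u,v,cam=cam,d=d):
    z=np.median(d[v-1:v+2,u-1:u+2]);return cam["R"].T@(np.linalg.inv(cam["K"])@[u,v,1]*z-cam["t"])
for n,uv in dict(ball=(170,265),flange=(170,243),duct=(168,220),ductend=(168,206),beamL=(250,155),beamR=(380,148),lipm=(315,182),col=(375,178),colu=(385,160),bowl=(458,290),offc=(386,262),glue=(108,264),mallet=(518,256),chH=(340,270),goH=(275,278),plinth=(316,205)).items(): print(n,w(*uv).round())
E
```

```text
ball [524. 377.  55.]
flange [579. 374.  82.]
duct [640. 383.  83.]
ductend [678. 385.  85.]
beamL [716. 132. 415.]
beamR [ 738. -140.  414.]
lipm [730.  -4. 170.]
col [ 720. -148.  250.]
colu [ 717. -153.  399.]
bowl [ 480. -402.    6.]
offc [ 548. -201.   39.]
glue [517. 524. 102.]
mallet [ 560. -529.  119.]
chH [525. -78.  20.]
goH [499.  98.  20.]
plinth [684.  -8. 110.]
```

View pics/c1.png

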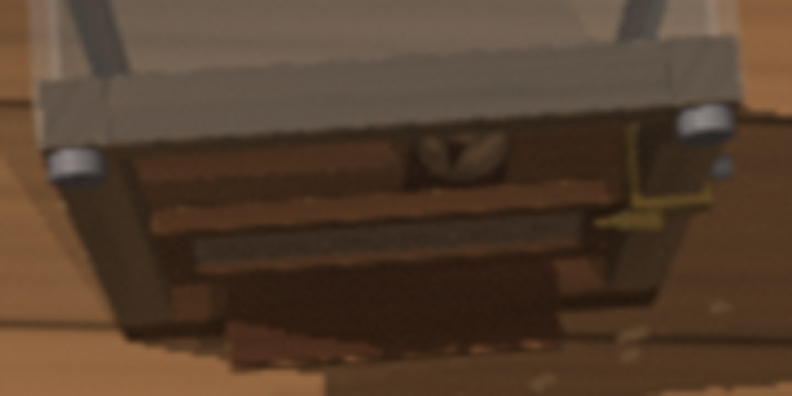

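View pics/c2.png

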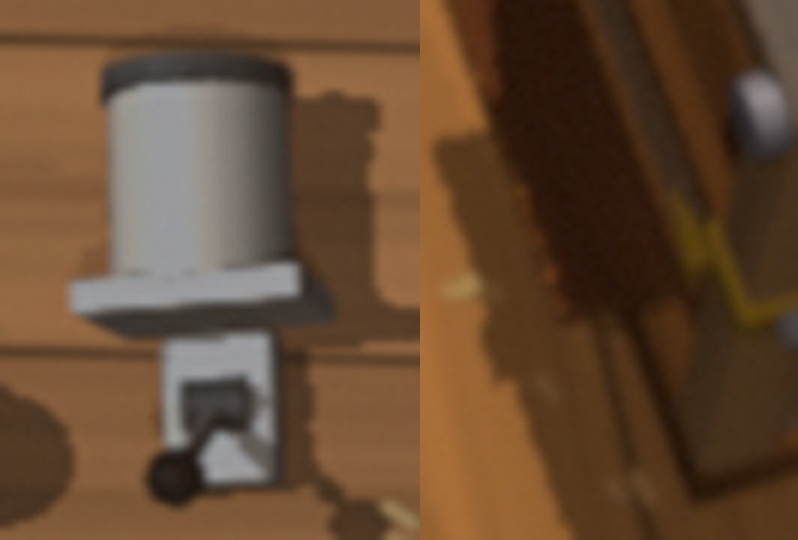

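The hood crop shows the lip's dark top at about (230-560, 262-355), the nib tip at (597,222), and the beam's front top edge from (42,148) to (738,103). The gate crop shows the ball at (177,475) and the flange edge from (70,300) to (300,283).

```bash
cat > h.py <<'E'
import cv2,numpy as np
C={n:dict(np.load(f"pics/{n}cam.npz")) for n in("top","scene")}
def ray(cam,u,v):
    c=-cam["R"].T@cam["t"]; return c,cam["R"].T@np.linalg.inv(cam["K"])@[u,v,1]
def onz(cam,u,v,z):
    c,r=ray(cam,u,v); return c+r*(z-c[2])/r[2]
def cloud(cam,d):
    v,u=np.mgrid[:480,:640]; z=d.astype(float)
    return (np.stack([(u-cam["K"][0,2])/cam["K"][0,0]*z,(v-cam["K"][1,2])/cam["K"][1,1]*z,z],-1)-cam["t"])@cam["R"]
E
python3 - <<'E'
from h import *
T=C["top"];P=cloud(T,np.load("pics/top0.npy"));S=cloud(C["scene"],np.load("pics/scene0.npy"))
cr=lambda x,y:(225+x/4.4,130+y/4.4)
for n,(x,y) in dict(FL=(42,148),FR=(740,103),BLpost=(105,75),FRc=(738,40),FLc=(42,82)).items(): print(n,onz(T,*cr(x,y),414).round(1))
for x in(260,400,540):
    for y in range(270,370,10):
        u,v=map(lambda a:int(round(a)),cr(x,y)); print(x,y,P[v,u].round(),end=' ')
    print()
print("nib",[P[int(cr(0,222)[1])+j,int(cr(x,0)[0])].round() for x in(597,605,620,640) for j in(0,1)])
for x in range(678,720,8):
    print([S[220+int(y/6),330+int((x-420)/6)].round() for y in(235,245,255)])
g=P[195:285,135:205].reshape(-1,3)
for lo,hi,nm in((20,30,'block'),(78,90,'flange/duct'),(92,120,'ball')):
    m=g[(g[:,2]>lo)&(g[:,2]<hi)];print(nm,len(m),m.min(0).round(),m.max(0).round(),m.mean(0).round())
ct=lambda x,y:(135+x/6,195+y/6)
print("ball",onz(T,*ct(177,475),101),"flange top front L R",onz(T,*ct(70,310),80),onz(T,*ct(300,292),80),onz(T,*ct(70,283),80),onz(T,*ct(300,263),80))
E
```

```text
FL [696.6 164.  414. ]
FR [ 727.2 -168.2  414. ]
BLpost [733.7 135.7 414. ]
FRc [ 758.8 -167.3  414. ]
FLc [729.4 165.6 414. ]
260 270 [717.  76. 123.] 260 280 [712.  76. 108.] 260 290 [708.  77. 105.] 260 300 [702.  76. 107.] 260 310 [694.  76. 115.] 260 320 [687.  75. 113.] 260 330 [683.  76. 108.] 260 340 [678.  76. 105.] 260 350 [669.  75. 109.] 260 360 [663.  75. 111.] 
400 270 [721.  -7. 113.] 400 280 [714.  -8. 108.] 400 290 [709.  -8. 108.] 400 300 [703.  -8. 111.] 400 310 [697.  -8. 113.] 400 320 [689.  -8. 112.] 400 330 [684.  -8. 110.] 400 340 [677.  -8. 116.] 400 350 [671.  -9. 111.] 400 360 [691.  -9.  -3.] 
540 270 [724. -92. 111.] 540 280 [716. -92. 108.] 540 290 [712. -92. 105.] 540 300 [704. -92. 113.] 540 310 [700. -92. 107.] 540 320 [691. -92. 112.] 540 330 [687. -92. 108.] 540 340 [681. -92. 109.] 540 350 [698. -99.  -1.] 540 360 [692. -99.   1.] 
nib [array([ 716., -112.,  247.]), array([ 736., -118.,  166.]), array([ 716., -117.,  245.]), array([ 737., -124.,  164.]), array([ 716., -124.,  248.]), array([ 714., -124.,  244.]), array([ 715., -136.,  251.]), array
[... 288 characters left out ...]
  249.])]
[array([ 722., -137.,  248.]), array([ 721., -140.,  250.]), array([ 719., -147.,  253.])]
[array([ 723., -140.,  255.]), array([ 723., -142.,  252.]), array([ 722., -146.,  250.])]
[array([ 726., -140.,  252.]), array([ 724., -143.,  254.]), array([ 724., -146.,  250.])]
block 322 [501. 336.  20.] [590. 433.  30.] [543. 378.  25.]
flange/duct 621 [507. 337.  78.] [688. 434.  90.] [623. 389.  82.]
ball 81 [483. 365.  92.] [684. 406. 119.] [499. 375. 110.]
ball [494.26893906 377.22042537 101.        ] flange top front L R [567.9616913  434.82137152  80.        ] [578.36507096 334.55606509  80.        ] [579.9588077  435.73818938  80.        ] [591.28508896 335.38738626  80.        ]
```

```bash
R='{"jaw":0,"translation":[214,-215,-70],"twist":[0,0,19.4]}'; python3 -m pendant '{"rows":[{"jaw":0,"translation":[28,-28,-9],"twist":[0,0,6]},{"jaw":0,"translation":[56,-56,-18],"twist":[0,0,12]},{"jaw":0,"translation":[84,-84,-27],"twist":[0,0,19.4]},{"jaw":0,"translation":[112,-112,-36],"twist":[0,0,19.4]},{"jaw":0,"translation":[140,-140,-45],"twist":[0,0,19.4]},{"jaw":0,"translation":[168,-168,-54],"twist":[0,0,19.4]},{"jaw":0,"translation":[196,-196,-63],"twist":[0,0,19.4]},{"jaw":0,"translation":[214,-215,-70],"twist":[0,0,19.4]},{"jaw":0,"translation":[214,-215,-70],"twist":[0,0,19.4]}]}'
cat > st.py <<'E'
from workcell import ctrl
import numpy as np,sys
from scipy.spatial.transform import Rotation as Ro
o=ctrl.get_obs();R=Ro.from_rotvec(o["eef_rot"])
print(round(o["clock"],2),"q",o["qpos"].round(3),"p",o["ee_pos"].round(1),"F",o["contact_force"].round(1),"w",round(o["gripper_width"],1));print(R.as_matrix().round(3))
if len(sys.argv)>1:  # x y z  azimuth elevation(deg) of tool z; tool y horizontal, tool x up-ish
    x,y,z,az,el=map(float,sys.argv[1:6]);az,el=np.radians([az,el])
    zt=np.array([np.cos(az)*np.cos(el),np.sin(az)*np.cos(el),np.sin(el)])
    xt=np.array([-np.cos(az)*np.sin(el),-np.sin(az)*np.sin(el),np.cos(el)]);yt=np.cross(zt,xt)
    G=Ro.from_matrix(np.c_[xt,yt,zt])
    print("T",R.inv().apply(np.array([x,y,z])-o["ee_pos"]).round(1),"tw",np.degrees((R.inv()*G).as_rotvec()).round(1))
E
python3 st.py 460 -20 300 5.3 -90
```

```text
clock: 0.85
ee_pos: [379.2, -300.2, 302.6]
eef_rot: [-3.136, -0.159, -0.004]
contact_force: [0.2, -0.4, -0.1]
gripper_width: -0.1
grasp_force: 0.0
0.85 q [ 0.634  0.174 -0.063  1.88   0.01   1.087 -0.902] p [ 379.2 -300.2  302.6] F [ 0.2 -0.4 -0.1] w -0.1
[[ 0.995  0.101  0.003]
 [ 0.101 -0.995  0.001]
 [ 0.003 -0.001 -1.   ]]
T [ 108.6 -270.6    3.1] tw [-0.1 -0.2  0.5]
```

```bash
python3 -m pendant '{"rows":[{"jaw":0,"translation":[20,-35,0],"twist":[7,0,0]},{"jaw":0,"translation":[40,-70,0],"twist":[14,0,0]},{"jaw":0,"translation":[60,-105,0],"twist":[21,0,0]},{"jaw":0,"translation":[80,-140,0],"twist":[28,0,0]},{"jaw":0,"translation":[80,-140,0],"twist":[35,0,0]},{"jaw":0,"translation":[80,-140,0],"twist":[35,0,0]}]}' >/dev/null; python3 st.py
python3 -m pendant '{"rows":[{"jaw":0,"translation":[0,0,0],"twist":[0,7,0]},{"jaw":0,"translation":[0,0,0],"twist":[0,14,0]},{"jaw":0,"translation":[0,0,0],"twist":[0,20,0]},{"jaw":0,"translation":[0,0,0],"twist":[0,20,0]}]}' >/dev/null; python3 st.py
```

```text
1.35 q [ 0.687  0.419 -0.143  1.715 -0.43   1.422 -0.783] p [ 442.1 -160.7  298.2] F [-0.4 -1.3 -0.6] w 0.4
[[ 0.996  0.07  -0.055]
 [ 0.089 -0.812  0.577]
 [-0.004 -0.579 -0.815]]
1.68 q [ 0.84   0.278 -0.157  1.958 -0.693  1.175 -0.548] p [ 438.7 -160.3  299.9] F [-0.5  0.   0.5] w -0.2
[[ 0.953  0.068  0.294]
 [-0.116 -0.817  0.565]
 [ 0.279 -0.573 -0.771]]
```

```bash
cat > kin.py <<'E'
import numpy as np
from itertools import product
from scipy.optimize import least_squares
from scipy.spatial.transform import Rotation as Ro
Q=np.array([[1.0738,.5372,-.0044,1.5389,.0026,1.0673,-.0712],[.634,.174,-.063,1.88,.01,1.087,-.902],[.687,.419,-.143,1.715,-.43,1.422,-.783],[.84,.278,-.157,1.958,-.693,1.175,-.548]])
P=np.array([[271.1,-590.0,230.4],[379.2,-300.2,302.6],[442.1,-160.7,298.2],[438.7,-160.3,299.9]])
M=[Ro.from_rotvec([-3.06729,-.67113,.0008]).as_matrix(),np.array([[.995,.101,.003],[.101,-.995,.001],[.003,-.001,-1]]),
 np.array([[.996,.07,-.055],[.089,-.812,.577],[-.004,-.579,-.815]]),np.array([[.953,.068,.294],[-.116,-.817,.565],[.279,-.573,-.771]])]
rz=lambda a:Ro.from_euler('z',a).as_matrix()
ry=lambda a:Ro.from_euler('y',a).as_matrix()
def fk(q,s,c,L):
    A=rz(s[0]*q[0]+c[0])@ry(q[1]);B=A@rz(s[1]*q[2]);D=B@ry(q[3]);E=D@rz(s[2]*q[4])@ry(q[5]);F=E@rz(s[3]*q[6]+c[1])
    h,l1,l2,lt=L[:4]
    return np.array([0,0,h])+B@[0,0,l1]+D@[0,0,l2]+E@[0,0,lt],F
def fit():
    best=None
    for s in product((1,-1),repeat=4):
        for c0 in (0,np.pi):
          f=lambda x:np.concatenate([np.r_[(fk(q,s,x[:2],x[2:])[0]-p)/200,(fk(q,s,x[:2],x[2:])[1]-m).ravel()] for q,p,m in zip(Q,P,M)])
          r=least_squares(f,[c0,0,340,400,400,250])
          if best is None or r.cost<best[0]:best=(r.cost,s,r.x,r.fun)
    return best
if __name__=="__main__":
    b=fit();print(b[0],b[1],b[2].round(3));print(b[3].reshape(-1,12)[:,:3]*200);print(b[3].reshape(-1,12)[:,3:].round(3))
E
python3 kin.py
```

```text
0.010329682684134943 (-1, -1, -1, -1) [-7.20000e-02  1.50700e+00  3.23074e+02  5.10699e+02  4.34430e+02
  3.21133e+02]
[[-4.84973147e+00  7.02215731e+00  1.13236148e-02]
 [-2.12551320e+00  1.41162562e+01  6.26345428e-01]
 [ 1.00630217e+01 -1.75335352e+00 -5.66526063e-01]
 [ 1.04787032e+01 -4.13864628e+00 -7.11429935e-02]]
[[ 0.003 -0.007  0.    -0.007 -0.003  0.     0.     0.    -0.   ]
 [ 0.001 -0.007 -0.001 -0.007 -0.001  0.    -0.001  0.     0.   ]
 [ 0.001  0.006  0.041 -0.019 -0.     0.002  0.037  0.001 -0.   ]
 [-0.013  0.002  0.04  -0.015 -0.013 -0.022  0.036  0.019  0.   ]]
```

```bash
cat > kin2.py <<'E'
from kin import *
s=(-1,)*4
def fk(q,x):
    L=x[:4];o=x[4:11];y=x[11:15]; q=np.asarray(q)*[-1,1,-1,1,-1,1,-1]+o; q[6]+=np.pi/2
    A=rz(q[0])@ry(q[1]);B=A@rz(q[2]);D=B@ry(q[3]);E5=D@rz(q[4]);E=E5@ry(q[5]);F=E@rz(q[6])
    return np.array([0,0,L[0]])+A@[0,y[0],0]+B@[y[2],y[1],L[1]]+D@[y[3],0,L[2]]+E@[0,0,L[3]],F
def fit():
    x0=np.r_[323,510,434,321,np.zeros(11)]
    f=lambda x:np.concatenate([np.r_[(fk(q,x)[0]-p)/200,(fk(q,x)[1]-m).ravel()] for q,p,m in zip(Q,P,M)]+[x[4:11]/20,x[11:15]/5000])
    return least_squares(f,x0)
if __name__=="__main__":
    r=fit();print(r.cost,r.x.round(3));f=r.fun[:48].reshape(-1,12);print((f[:,:3]*200).round(1),f[:,3:].round(3));np.save("kx.npy",r.x)
E
python3 kin2.py
```

```text
2.3037333067694505e-05 [ 3.51800e+02  5.03283e+02  4.47423e+02  3.35144e+02  0.00000e+00
  0.00000e+00 -0.00000e+00  1.00000e-03  0.00000e+00 -1.00000e-03
 -0.00000e+00 -2.51020e+01 -1.98000e+01  2.16000e-01  1.75700e+00]
[[ 0.   0.1  0. ]
 [-0.  -0.1 -0.1]
 [ 0.1 -0.2  0. ]
 [ 0.   0.1  0.1]] [[ 0.    -0.     0.    -0.    -0.    -0.     0.     0.    -0.   ]
 [-0.     0.    -0.001  0.     0.     0.    -0.001 -0.     0.   ]
 [ 0.     0.     0.     0.    -0.    -0.001 -0.    -0.    -0.   ]
 [ 0.    -0.     0.    -0.    -0.    -0.    -0.     0.     0.   ]]
```

```bash
cat > ik.py <<'E'
from kin2 import *
X=np.load("kx.npy")
lo=np.array([-2.7,-.37,-1.27,.24,-1.31,.19,-2.76])+.04;hi=np.array([2.7,2.16,1.26,2.4,4.45,1.91,2.76])-.04
def goal(az,el,flip=0):
    az,el=np.radians([az,el]);zt=np.array([np.cos(az)*np.cos(el),np.sin(az)*np.cos(el),np.sin(el)])
    xt=np.array([-np.cos(az)*np.sin(el),-np.sin(az)*np.sin(el),np.cos(el)])*(-1 if flip else 1);return np.c_[xt,np.cross(zt,xt),zt]
def ik(p,G,q0):
    f=lambda q:np.r_[(fk(q,X)[0]-p)/200,(fk(q,X)[1]-G).ravel(),(q-q0)*1e-3]
    r=least_squares(f,np.clip(q0,lo+1e-3,hi-1e-3),bounds=(lo,hi));return r.x,np.abs(r.fun[:12]).max()
def pts(q):
    x=X;o=x[4:11];y=x[11:15];L=x[:4];qq=np.asarray(q)*[-1,1,-1,1,-1,1,-1]+o
    A=rz(qq[0])@ry(qq[1]);B=A@rz(qq[2]);D=B@ry(qq[3]);e=np.array([0,0,L[0]])+A@[0,y[0],0]+B@[y[2],y[1],L[1]];return e,e+D@[y[3],0,L[2]]
E
python3 - <<'E'
from ik import *
rng=np.random.default_rng(0)
for el in(-40,-30,-20,-10,0):
  for az in(-40,-20,5,25,45):
    res=[]
    for flip in(0,1):
      for k in range(6):
        q0=rng.uniform(lo,hi) if k else np.array([0,.5,0,1.8,0,.4,-1.5])
        q,e=ik(np.array([670,0,70]),goal(az,el,flip),q0)
        if e<.01:
            q2,e2=ik(np.array([670,0,230]),goal(az,el,flip),q)
            if e2<.01: res.append((flip,q,q2,pts(q)))
    res.sort(key=lambda r:-min(r[3][0][2],r[3][1][2]))
    for f,q,q2,(e,w) in res[:2]: print(el,az,f,q.round(2),q2.round(2),"elb",e.round(),"wr",w.round())
E
```

```text
-40 -40 1 [-0.5   0.79  0.09  2.03  1.71  0.72 -1.16] [-0.46  0.47  0.04  2.02  1.38  0.76 -0.67] elb [333. 131. 709.] wr [473. 165. 285.]
-40 -40 1 [-0.82  0.87  0.5   2.05  1.66  0.44 -1.26] [-0.76  0.5   0.43  2.04  1.26  0.6  -0.63] elb [289. 248. 684.] wr [473. 165. 285.]
-40 -20 1 [-0.13  0.75 -0.21  2.17  2.29  0.8  -1.22] [-0.15  0.39 -0.18  2.16  1.86  0.57 -0.76] elb [349.   1. 717.] wr [429.  88. 285.]
-40 -20 1 [ 0.63  1.29 -1.23  2.13  2.36  1.45 -0.46] [ 0.64  0.76 -1.23  2.12  1.93  1.12 -0.44] elb [ 375. -315.  473.] wr [429.  88. 285.]
-40 5 1 [ 0.9   1.28 -1.23  2.18  2.52  0.97 -0.1 ] [ 0.92  0.72 -1.23  2.17  2.15  0.6  -0.18] elb [ 277. -403.  476.] wr [414. -22. 285.]
-40 5 1 [ 0.87  1.22 -1.17  2.19  2.54  0.93 -0.18] [ 0.92  0.72 -1.23  2.17  2.15  0.6  -0.18] elb [ 283. -387.  509.] wr [414. -22. 285.]
-40 25 0 [ 1.07  1.29 -1.23  2.09  2.35  0.5  -2.72] [ 1.07  0.78 -1.23  2.09  1.93  0.23 -2.72] elb [ 206. -444.  473.] wr [ 441. -112.  287.]
-40 25 0 [ 0.67  0.86 -0.64  2.12  3.46  0.41  2.06] [ 0.66  0.48 -0.62  2.11  4.24  0.23  1.04] elb [ 280. -275.  67
[... 5052 characters left out ...]
36. -29.  70.]
0 5 1 [ 0.11  1.29 -0.15  2.18  3.31  1.87 -1.38] [ 0.3   0.91 -0.37  2.36  3.28  1.62 -1.27] elb [ 476. -100.  489.] wr [336. -29.  70.]
0 25 1 [ 0.05  1.29  0.2   2.09  3.7   1.87 -1.62] [ 0.01  0.9   0.28  2.27  3.75  1.71 -1.74] elb [479. -69. 497.] wr [ 366. -142.   70.]
0 25 1 [ 0.79  1.36 -0.54  2.06  4.1   1.24 -1.09] [ 0.85  1.01 -0.68  2.22  3.95  1.13 -1.21] elb [ 319. -380.  445.] wr [ 366. -142.   70.]
0 45 0 [0.1  1.3  0.35 1.88 4.11 1.87 1.4 ] [0.05 0.97 0.44 2.04 4.17 1.8  1.24] elb [476. -93. 491.] wr [ 433. -237.   70.]
0 45 0 [ 1.37  1.9  -1.23  1.82 -0.35  0.33  0.79] [ 1.31  1.47 -1.23  1.97 -1.17  0.38  1.23] elb [  63. -467.  172.] wr [ 433. -237.   70.]
```

```bash
cat > plan.py <<'E'
from ik import *
from workcell import ctrl
import sys
def wp(qg,n):
    o=ctrl.get_obs();q0=o["qpos"];p0,R0=fk(q0,X)
    for i in range(1,n+1):
        q=q0+(qg-q0)*i/n;p,R=fk(q,X)
        print(i,"T",(R0.T@(p-p0)).round(0),"tw",np.degrees(Ro.from_matrix(R0.T@R).as_rotvec()).round(1),"p",p.round(),"zt",R[:,2].round(2),"wr",pts(q)[1].round())
E
cat > stage.py <<'E'
from plan import *
qg=np.array([-.52,.8,.14,2.25,2.4,1.1,-1.6])
qg,e=ik(np.array([600,20,180]),goal(-20,-20,1),qg);print(qg.round(3),e)
for z,x in((60,600),(60,660),(230,660)):
    q,e=ik(np.array([x,0,z]),goal(-20,-20,1),qg);print(q.round(2),e.round(4))
wp(qg,6)
E
python3 stage.py
```

```text
[ 0.453  1.185 -1.187  2.36   2.472  1.87  -0.747] 0.029788381417563414
[ 0.36  1.33 -0.85  2.32  2.7   1.87 -0.94] 0.0
[ 0.44  1.36 -0.93  2.2   2.75  1.75 -0.8 ] 0.0
[ 0.57  1.04 -1.23  2.28  2.44  1.63 -0.65] 0.0
1 T [-183.    6.   58.] tw [  3.2 -38.4 -15.6] p [ 281. -111.  201.] zt [-0.36  0.49 -0.8 ] wr [ 401. -274.  468.]
2 T [-279.   69.   21.] tw [  2.4 -72.7 -36.8] p [ 184. -172.  167.] zt [-0.74  0.03 -0.68] wr [ 430. -182.  393.]
3 T [-241.  156.   -4.] tw [ -5.5 -99.4 -64.3] p [ 218. -261.  147.] zt [-0.63 -0.52 -0.57] wr [430. -86. 338.]
4 T [-112.  189.   51.] tw [ -23.4 -112.1  -97.2] p [ 360. -273.  121.] zt [-0.13 -0.83 -0.55] wr [405.   4. 304.]
5 T [ 25. 110. 163.] tw [ -51.7 -102.9 -130.5] p [ 518. -162.  118.] zt [ 0.46 -0.72 -0.52] wr [363.  80. 291.]
6 T [104. -69. 246.] tw [ 78.4  62.3 141.5] p [606.  22. 179.] zt [ 0.88 -0.34 -0.35] wr [313. 136. 295.]
```

```bash
cat > stage.py <<'E'
from plan import *
def cand(az,el,x,y):
    qg=np.array([-.5,.8,.14,2.2,2.1,1.0,-1.5])
    qg,e=ik(np.array([x,y,170]),goal(az,el,1),qg);print(az,el,qg.round(3),round(e,4))
    for z,xx in((60,x),(60,665),(240,665)):
        q,e=ik(np.array([xx,y,z]),goal(az,el,1),qg);print("   ",q.round(2),e.round(4),pts(q)[1].round())
    return qg
for a in((-30,-20,625,15),(-30,-25,625,15),(-25,-28,625,15)): qg=cand(*a)
qg=cand(-30,-25,625,15);np.save("qg.npy",qg)
o=ctrl.get_obs()
qa=np.array([qg[0],.3,qg[2],1.95,0,.9,-1.2]);print(fk(qa,X))
print("to A");wp(qa,3)
def seg(q0,q1,n):
    p0,R0=fk(q0,X)
    for i in range(1,n+1):
        q=q0+(q1-q0)*i/n;p,R=fk(q,X);print(i,"T",(R0.T@(p-p0)).round(0),"tw",np.degrees(Ro.from_matrix(R0.T@R).as_rotvec()).round(1),"p",p.round(),"zt",R[:,2].round(2),"wr",pts(q)[1].round())
print("A to goal");seg(qa,qg,6)
E
python3 stage.py
```

```text
-30 -20 [-0.645  0.729  0.087  2.291  1.999  1.117 -1.479] 0.0
    [-0.62  1.01  0.06  2.21  2.06  1.22 -1.67] 0.0 [352. 172. 175.]
    [-0.59  1.01  0.08  2.13  2.08  1.16 -1.61] 0.0 [392. 172. 175.]
    [-0.63  0.58  0.13  2.22  1.95  1.01 -1.26] 0.0 [392. 172. 355.]
-30 -25 [-0.617  0.66   0.085  2.285  1.978  1.002 -1.395] 0.0
    [-0.59  0.94  0.05  2.22  2.08  1.11 -1.62] 0.0 [362. 167. 202.]
    [-0.56  0.94  0.07  2.14  2.09  1.06 -1.55] 0.0 [402. 167. 202.]
    [-0.6   0.52  0.12  2.2   1.89  0.9  -1.15] 0.0 [402. 167. 382.]
-25 -28 [-0.571  0.611  0.093  2.324  2.114  0.923 -1.402] 0.0
    [-0.53  0.9   0.05  2.27  2.23  1.07 -1.62] 0.0 [357. 140. 217.]
    [-0.51  0.9   0.07  2.19  2.24  1.01 -1.56] 0.0 [397. 140. 217.]
    [-0.57  0.47  0.15  2.23  2.    0.79 -1.15] 0.0 [397. 140. 397.]
-30 -25 [-0.617  0.66   0.085  2.285  1.978  1.002 -1.395] 0.0
    [-0.59  0.94  0.05  2.22  2.08  1.11 -1.62] 0.0 [362. 167. 202.]
    [-0.56  0.94  0.07  2.14  2.09  1.06 -1.55] 0.0 [402. 167. 202.]
    [-0.6   0.52  0.12  2.2   1.89  0.9  -1.15] 0.0 [402. 167. 382.]
(array([450.34490113
[... 464 characters left out ...]
.] zt [ 0.01 -0.03 -1.  ] wr [448. 220. 551.]
A to goal
1 T [-69.  66.  34.] tw [-10.9 -12.1 -10.7] p [460. 116. 184.] zt [ 0.05 -0.3  -0.95] wr [442. 217. 503.]
2 T [-116.  132.   45.] tw [-21.2 -23.1 -22.9] p [483.  38. 175.] zt [ 0.15 -0.52 -0.84] wr [433. 211. 458.]
3 T [-135.  192.   42.] tw [-30.8 -32.4 -36.6] p [518. -14. 180.] zt [ 0.3  -0.65 -0.7 ] wr [420. 203. 415.]
4 T [-126.  237.   36.] tw [-39.7 -39.8 -51.7] p [560. -35. 187.] zt [ 0.47 -0.68 -0.57] wr [403. 193. 377.]
5 T [-93. 261.  37.] tw [-47.7 -44.5 -68.3] p [599. -23. 186.] zt [ 0.64 -0.61 -0.47] wr [384. 181. 342.]
6 T [-46. 258.  52.] tw [-54.7 -46.1 -86.1] p [625.  15. 170.] zt [ 0.78 -0.45 -0.42] wr [362. 167. 312.]
```

```bash
python3 -m pendant '{"rows":[{"jaw":0,"translation":[-4,-24,37],"twist":[-2.5,-6.3,-4.2]},{"jaw":0,"translation":[-8,-48,74],"twist":[-5,-12.6,-8.4]},{"jaw":0,"translation":[-11,-71,105],"twist":[-7.6,-18.8,-12.7]},{"jaw":0,"translation":[-17,-97,135],"twist":[-11,-22.5,-18.5]},{"jaw":0,"translation":[-22,-123,167],"twist":[-14.3,-26.3,-24.3]},{"jaw":0,"translation":[-28,-150,195],"twist":[-17.6,-30.1,-30.2]},{"jaw":0,"translation":[-35,-176,215],"twist":[-20,-31,-35.5]},{"jaw":0,"translation":[-42,-202,235],"twist":[-22,-31.5,-41]},{"jaw":0,"translation":[-49,-228,255],"twist":[-24,-32.2,-46.3]},{"jaw":0,"translation":[-56,-255,275],"twist":[-26.3,-32.9,-51.6]}]}' >/dev/null; cat >> plan.py <<'E'
if __name__=="__main__":
    print(ctrl.get_obs()["qpos"].round(3));wp(np.load("qg.npy"),int(sys.argv[1]))
E
python3 plan.py 10
```

```text
[-0.196  0.325 -0.431  1.923  0.204  0.933 -1.378]
1 T [-35.  40.  27.] tw [-6.6 -5.9 -6.3] p [461. 162. 196.] zt [ 0.05 -0.17 -0.98] wr [444. 220. 525.]
2 T [-65.  80.  46.] tw [-13.  -11.7 -13.1] p [475. 113. 179.] zt [ 0.1  -0.31 -0.94] wr [440. 217. 495.]
3 T [-89. 118.  57.] tw [-19.1 -17.4 -20.4] p [492.  70. 168.] zt [ 0.17 -0.43 -0.89] wr [435. 214. 466.]
4 T [-106.  155.   62.] tw [-24.9 -22.8 -28.3] p [511.  35. 164.] zt [ 0.25 -0.52 -0.82] wr [428. 209. 439.]
5 T [-114.  188.   63.] tw [-30.5 -27.8 -36.7] p [532.   8. 165.] zt [ 0.33 -0.58 -0.74] wr [420. 204. 413.]
6 T [-115.  216.   61.] tw [-35.8 -32.5 -45.6] p [554.  -9. 167.] zt [ 0.43 -0.62 -0.66] wr [410. 198. 388.]
7 T [-108.  238.   58.] tw [-40.8 -36.8 -54.9] p [575. -16. 171.] zt [ 0.53 -0.62 -0.58] wr [399. 191. 366.]
8 T [-94. 252.  56.] tw [-45.5 -40.6 -64.7] p [596. -14. 173.] zt [ 0.62 -0.59 -0.51] wr [387. 184. 346.]
9 T [-75. 259.  56.] tw [-49.8 -43.8 -75. ] p [613.  -3. 173.] zt [ 0.71 -0.53 -0.46] wr [375. 176. 328.]
10 T [-53. 258.  59.] tw [-53.7 -46.3 -85.6] p [625.  15. 170.] zt [ 0.78 -0.45 -0.42] wr [362. 167. 312.]
```

```bash
python3 -m pendant '{"rows":[{"jaw":0,"translation":[-18,20,14],"twist":[-3.3,-3,-3.1]},{"jaw":0,"translation":[-35,40,27],"twist":[-6.6,-5.9,-6.3]},{"jaw":0,"translation":[-50,60,37],"twist":[-9.8,-8.8,-9.7]},{"jaw":0,"translation":[-65,80,46],"twist":[-13,-11.7,-13.1]},{"jaw":0,"translation":[-77,99,52],"twist":[-16,-14.5,-16.7]},{"jaw":0,"translation":[-89,118,57],"twist":[-19.1,-17.4,-20.4]},{"jaw":0,"translation":[-98,137,60],"twist":[-22,-20,-24.3]},{"jaw":0,"translation":[-106,155,62],"twist":[-24.9,-22.8,-28.3]},{"jaw":0,"translation":[-110,172,63],"twist":[-27.7,-25.3,-32.5]},{"jaw":0,"translation":[-114,188,63],"twist":[-30.5,-27.8,-36.7]}]}' >/dev/null; python3 plan.py 5
```

```text
[-0.377  0.494 -0.201  2.105  1.102  0.975 -1.389]
1 T [-13.  20.  15.] tw [-6.1 -4.2 -8.6] p [553. -11. 166.] zt [ 0.43 -0.62 -0.66] wr [410. 196. 388.]
2 T [-18.  40.  24.] tw [-12.1  -7.9 -17.5] p [575. -18. 169.] zt [ 0.52 -0.62 -0.58] wr [399. 190. 365.]
3 T [-16.  61.  27.] tw [-18.2 -11.2 -26.7] p [595. -15. 172.] zt [ 0.62 -0.59 -0.52] wr [387. 183. 345.]
4 T [-5. 78. 26.] tw [-24.1 -13.8 -36.1] p [613.  -4. 173.] zt [ 0.71 -0.53 -0.46] wr [375. 175. 327.]
5 T [12. 92. 21.] tw [-30.1 -16.  -45.8] p [625.  15. 170.] zt [ 0.78 -0.45 -0.42] wr [362. 167. 312.]
```

Going as hoped. Continuing to the staging pose, then a wrist picture.

```bash
python3 -m pendant '{"rows":[{"jaw":0,"translation":[-7,10,8],"twist":[-3,-2.1,-4.3]},{"jaw":0,"translation":[-13,20,15],"twist":[-6.1,-4.2,-8.6]},{"jaw":0,"translation":[-16,30,20],"twist":[-9.1,-6,-13]},{"jaw":0,"translation":[-18,40,24],"twist":[-12.1,-7.9,-17.5]},{"jaw":0,"translation":[-17,50,26],"twist":[-15.1,-9.6,-22.1]},{"jaw":0,"translation":[-16,61,27],"twist":[-18.2,-11.2,-26.7]},{"jaw":0,"translation":[-10,70,27],"twist":[-21.1,-12.5,-31.4]},{"jaw":0,"translation":[-5,78,26],"twist":[-24.1,-13.8,-36.1]},{"jaw":0,"translation":[3,85,24],"twist":[-27.1,-14.9,-41]},{"jaw":0,"translation":[12,92,21],"twist":[-30.1,-16,-45.8]}]}' >/dev/null; python3 plan.py 1; python3 - <<'E'
from workcell import ctrl
import cv2,numpy as np
c=ctrl.camera_params("wrist");p,d=ctrl.snapshot("wrist");cv2.imwrite("pics/w1.png",p);np.save("pics/w1.npy",d);np.savez("pics/w1cam.npz",**c);print(ctrl.get_obs()["clock"],c["t"],(-c["R"].T@c["t"]).round())
E
```

```text
[-0.485  0.654 -0.07   2.281  1.983  1.078 -1.343]
1 T [-0.  1.  1.] tw [ 0.1 -0.1  0.1] p [625.  15. 170.] zt [ 0.78 -0.45 -0.42] wr [362. 167. 312.]
4.2333 [-326.77538595 -205.22058239 -350.914094  ] [487.  97. 160.]
```

View pics/w1.png

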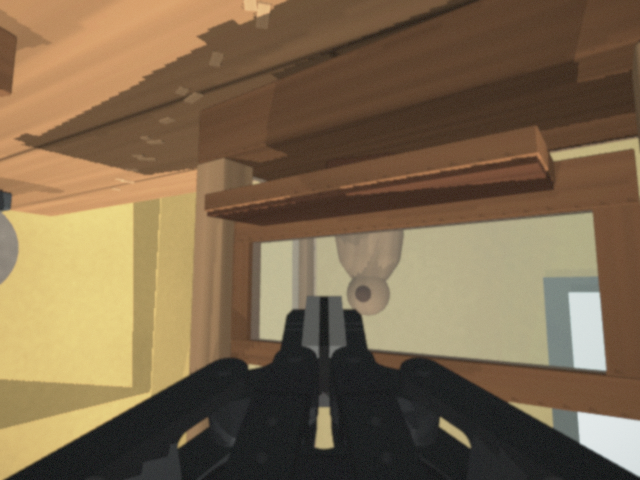

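The wrist view is upside down. The lip's front face runs from (207,200) to (548,130), with the finger tips at (325,300). I'll measure the lip with depth.

```bash
python3 - <<'E'
from h import *
c=dict(np.load("pics/w1cam.npz"));P=cloud(c,np.load("pics/w1.npy"))
for u in(240,380,520):
    print(u,[(v,*P[v,u].round().astype(int)) for v in range(130,222,5)])
print([ (u,v,*P[v,u].round().astype(int)) for u in(186,190,195) for v in(425,435,440)])
E
```

```text
240 [(130, np.int64(725), np.int64(-116), np.int64(33)), (135, np.int64(725), np.int64(-116), np.int64(37)), (140, np.int64(726), np.int64(-117), np.int64(41)), (145, np.int64(725), np.int64(-116), np.int64(45)), (150, np.int64(726), np.int64(-116), np.int64(49)), (155, np.int64(732), np.int64(-122), np.int64(50)), (160, np.int64(742), np.int64(-130), np.int64(51)), (165, np.int64(746), np.int64(-134), np.int64(53)), (170, np.int64(747), np.int64(-134), np.int64(57)), (175, np.int64(746), np.int64(-134), np.int64(62)), (180, np.int64(746), np.int64(-133), np.int64(67)), (185, np.int64(747), np.int64(-134), np.int64(71)), (190, np.int64(676), np.int64(-71), np.int64(98)), (195, np.int64(675), np.int64(-70), np.int64(102)), (200, np.int64(676), np.int64(-71), np.int64(104)), (205, np.int64(677), np.int64(-71), np.int64(107)), (210, np.int64(677), np.int64(-72), np.int64(110)), (215, np.int64(691), np.int64(-84), np.int64(110)), (220, np.int64(705), np.int64(-96), np.int64(110))]
380 [(130, np.int64(741), np.int64(-3), np.int64(50)), (135, np.int64(748), np.int64(-6), np.int64(51)), (14
[... 1642 characters left out ...]
(717), np.int64(82), np.int64(116)), (210, np.int64(716), np.int64(82), np.int64(119)), (215, np.int64(718), np.int64(82), np.int64(121)), (220, np.int64(722), np.int64(82), np.int64(123))]
[(186, 425, np.int64(556), np.int64(22), np.int64(190)), (186, 435, np.int64(731), np.int64(-170), np.int64(275)), (186, 440, np.int64(730), np.int64(-169), np.int64(278)), (190, 425, np.int64(558), np.int64(21), np.int64(191)), (190, 435, np.int64(729), np.int64(-164), np.int64(274)), (190, 440, np.int64(570), np.int64(8), np.int64(200)), (195, 425, np.int64(729), np.int64(-159), np.int64(265)), (195, 435, np.int64(571), np.int64(9), np.int64(199)), (195, 440, np.int64(570), np.int64(10), np.int64(200))]
```

```bash
cat > d.py <<'E'
from workcell import ctrl
import numpy as np,sys
from scipy.spatial.transform import Rotation as Ro
o=ctrl.get_obs();R=Ro.from_rotvec(o["eef_rot"])
print(round(o["clock"],2),"q",o["qpos"].round(3),"p",o["ee_pos"].round(1),"F",o["contact_force"].round(1),"w",round(o["gripper_width"],1))
for a in sys.argv[1:]: print(a,R.inv().apply(eval(a)).round(1))
E
python3 d.py [0,0,-115] [61,-25,0] [0,0,10]
```

```text
4.23 q [-0.485  0.656 -0.07   2.282  1.987  1.079 -1.342] p [626.3  17.  168.7] F [-0.6  0.3 -1.2] w -0.0
[0,0,-115] [104.1   0.4  48.8]
[61,-25,0] [-27.8   8.3  59.2]
[0,0,10] [-9.1 -0.  -4.2]
```

```bash
python3 -m pendant '{"rows":[{"jaw":0,"translation":[21,0,10],"twist":[0,0,0]},{"jaw":0,"translation":[42,0,20],"twist":[0,0,0]},{"jaw":0,"translation":[63,0,30],"twist":[0,0,0]},{"jaw":0,"translation":[84,0,40],"twist":[0,0,0]},{"jaw":0,"translation":[104,0,49],"twist":[0,0,0]},{"jaw":0,"translation":[104,0,49],"twist":[0,0,0]},{"jaw":0,"translation":[95,3,69],"twist":[0,0,0]},{"jaw":0,"translation":[86,6,89],"twist":[0,0,0]},{"jaw":0,"translation":[76,9,108],"twist":[0,0,0]},{"jaw":0,"translation":[76,9,108],"twist":[0,0,0]}]}' ; python3 d.py [0,0,20]
```

```text
clock: 5.07
ee_pos: [689.0, -13.5, 56.9]
eef_rot: [0.533, 1.951, -0.336]
contact_force: [-0.0, -0.7, 0.2]
gripper_width: -0.2
grasp_force: 0.0
5.07 q [-0.402  0.947 -0.017  2.11   2.162  1.098 -1.487] p [689.  -13.5  56.9] F [-0.  -0.7  0.2] w -0.2
[0,0,20] [-18.1   0.1  -8.4]
```

```bash
python3 -m pendant '{"rows":[{"jaw":0,"translation":[-7,0,-3],"twist":[0,0,0]},{"jaw":0,"translation":[-14,0,-6.5],"twist":[0,0,0]},{"jaw":0,"translation":[-20,0,-9.3],"twist":[0,0,0]},{"jaw":0,"translation":[-25,0,-11.6],"twist":[0,0,0]},{"jaw":0,"translation":[-30,0,-13.9],"twist":[0,0,0]},{"jaw":0,"translation":[-35,0,-16.3],"twist":[0,0,0]},{"jaw":0,"translation":[-40,0,-18.6],"twist":[0,0,0]},{"jaw":0,"translation":[-45,0,-21],"twist":[0,0,0]},{"jaw":0,"translation":[-50,0,-23.2],"twist":[0,0,0]},{"jaw":0,"translation":[-54,0,-25],"twist":[0,0,0]}]}' ; python3 d.py [0,0,20];python3 - <<'E'
from workcell import ctrl
import cv2,numpy as np
from h import *
c=ctrl.camera_params("wrist");p,d=ctrl.snapshot("wrist");cv2.imwrite("pics/w2.png",p);np.save("pics/w2.npy",d);np.savez("pics/w2cam.npz",**c)
P=cloud(c,d);v=P.reshape(-1,3)
m=(abs(v[:,0]-697)<18)&(abs(v[:,1]+8)<75)&(v[:,2]>85)&(v[:,2]<250);print(np.histogram(v[m,2],np.arange(85,250,5)))
E
```

```text
clock: 5.9
ee_pos: [683.9, -11.2, 113.4]
eef_rot: [0.528, 1.961, -0.337]
contact_force: [-6.2, -0.1, -4.5]
gripper_width: 0.0
grasp_force: 0.0
5.9 q [-0.411  0.809 -0.015  2.156  2.111  1.039 -1.395] p [683.9 -11.2 113.4] F [-6.2 -0.1 -4.5] w 0.0
[0,0,20] [-18.1  -0.   -8.6]
(array([  0,   0,   0,   0,  17,  83,   0,   0,   0,   0,   0,   0, 470,
         0,   0,   0,   0,   0,   0,   0,   0,   0,   0,   0,   0,   0,
         0,   0,   0,   0,   0,   0]), array([ 85,  90,  95, 100, 105, 110, 115, 120, 125, 130, 135, 140, 145,
       150, 155, 160, 165, 170, 175, 180, 185, 190, 195, 200, 205, 210,
       215, 220, 225, 230, 235, 240, 245]))
```

View pics/w2.png

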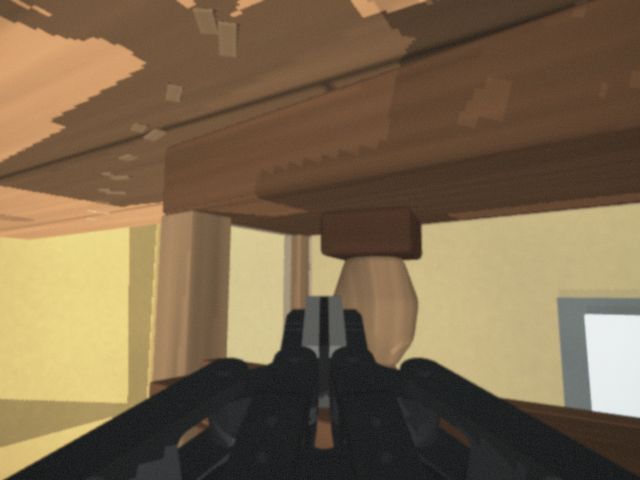

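```bash
python3 - <<'E'
from h import *
uv={"top":(225+597/4.4,130+222/4.4),"scene":(330+256/6,220+195/6)}
A=[];b=[]
for n,(u,v) in uv.items():
    c,r=ray(C[n],u,v);r/=np.linalg.norm(r);M=np.eye(3)-np.outer(r,r);A.append(M);b.append(M@c);print(n,c.round(),r.round(3))
    for dx,dy in((0,0),(4,0),(-4,0)): # height where ray best meets expected vertical line
        q=np.array([713.1+dx,-112.3+dy]);t=((q-c[:2])@r[:2])/(r[:2]@r[:2]);print("  ",(c+t*r).round(1),(c+t*r)[:2]-q)
x=np.linalg.lstsq(np.vstack(A),np.hstack(b),rcond=None)[0];print("tri",x.round(1))
for n in C:
    c=C[n];k=c["K"]@(c["R"]@x+c["t"]);print(n,(k[:2]/k[2]).round(1),np.round(uv[n],1))
c=dict(np.load("pics/w2cam.npz"));P=cloud(c,np.load("pics/w2.npy"));v=P.reshape(-1,3)
m=(v[:,0]>672)&(v[:,0]<715)&(abs(v[:,1]+8)<85)&(v[:,2]>135)&(v[:,2]<165);print("lip under",np.percentile(v[m,2],[5,50,95]),m.sum())
# collar top in both clouds
for n in("top","scene"):
    v=cloud(C[n],np.load(f"pics/{n}0.npy")).reshape(-1,3);m=(abs(v[:,0]-735)<30)&(abs(v[:,1]+148)<45)&(v[:,2]>220)&(v[:,2]<270)
    im=cv2.imread(f"pics/{n}0.png").reshape(-1,3).astype(int);m&=(im[:,1]-im[:,0]>35)&(im[:,1]>.72*im[:,2]);print(n,m.sum(),np.percentile(v[m,2],[0,10,50,90,100]).round(1))
E
python3 d.py
```

```text
top [ 341.   -9. 1554.] [ 0.274 -0.077 -0.959]
   [ 712.8 -113.3  252.5] [-0.27667412 -0.98741083]
   [ 716.5 -114.3  239.5] [-0.56786378 -2.02662554]
   [ 709.1 -112.2  265.5] [0.01451553 0.05180388]
scene [ 514. -541. 1274.] [ 0.179  0.374 -0.91 ]
   [ 717.9 -114.6  237.8] [ 4.80117279 -2.29275197]
   [ 718.6 -113.   234. ] [ 1.54396166 -0.73730343]
   [ 717.2 -116.1  241.6] [ 8.05838391 -3.84820052]
tri [ 717.6 -114.5  237.2]
top [360.7 180.3] [360.7 180.5]
scene [372.5 252.6] [372.7 252.5]
lip under [146.70047186 147.04516008 156.99739863] 1641
5.95 q [-0.411  0.808 -0.014  2.156  2.111  1.04  -1.394] p [684.3 -11.2 114.4] F [-7.2 -0.4 -2.9] w -0.3Traceback (most recent call last):
  File "<stdin>", line 16, in <module>
    return _quantile_unchecked(
        a, q, axis, out, overwrite_input, method, keepdims, weights)
    return _ureduce(a,
                    func=_quantile_ureduce_func,
    ...<5 lines>...
                    overwrite_input=overwrite_input,
                    method=method)
    r = func(a, **kwargs)
    result = _quantile(arr,
                       quantiles=q,
    ...<2 lines>...
                       out=out,
                       weights=wgt)
    slices_having_nans = np.isnan(arr[-1, ...])
                                  ~~~^^^^^^^^^
IndexError: index -1 is out of bounds for axis 0 with size 0
```

The wrist view confirms the lip is resting on the fingers, with its underside at z≈147. The nib estimates spread over 237–250, so I'll stop short, back off and measure the collar at close range.

```bash
python3 -m pendant '{"rows":[{"jaw":0,"translation":[-7,0,-3.3],"twist":[0,0,0]},{"jaw":0,"translation":[-14,0,-6.6],"twist":[0,0,0]},{"jaw":0,"translation":[-22,0,-10.4],"twist":[0,0,0]},{"jaw":0,"translation":[-30,0,-14.2],"twist":[0,0,0]},{"jaw":0,"translation":[-38,0,-18],"twist":[0,0,0]},{"jaw":0,"translation":[-46,0,-21.8],"twist":[0,0,0]},{"jaw":0,"translation":[-54,0,-25.6],"twist":[0,0,0]},{"jaw":0,"translation":[-60,0,-28.5],"twist":[0,0,0]},{"jaw":0,"translation":[-64,0,-30.4],"twist":[0,0,0]},{"jaw":0,"translation":[-64,0,-30.4],"twist":[0,0,0]}]}' ; python3 d.py [0,0,-20] [-80,40,-10]
```

```text
clock: 6.78
ee_pos: [684.1, -11.1, 185.1]
eef_rot: [0.528, 1.959, -0.336]
contact_force: [-3.9, 0.6, -3.4]
gripper_width: 0.3
grasp_force: 0.0
6.78 q [-4.230e-01  6.440e-01 -2.000e-03  2.178e+00  2.029e+00  9.640e-01
 -1.252e+00] p [684.1 -11.1 185.1] F [-3.9  0.6 -3.4] w 0.3
[0,0,-20] [18.1  0.   8.6]
[-80,40,-10] [ 47.2  -5.7 -76.4]
```

```bash
python3 -m pendant '{"rows":[{"jaw":0,"translation":[9,0,4.3],"twist":[0,0,0]},{"jaw":0,"translation":[18,0,8.6],"twist":[0,0,0]},{"jaw":0,"translation":[29,-2,-15],"twist":[0,0,0]},{"jaw":0,"translation":[40,-4,-38],"twist":[0,0,0]},{"jaw":0,"translation":[51,-5,-62],"twist":[0,0,0]},{"jaw":0,"translation":[26,-5,-74],"twist":[0,0,0]},{"jaw":0,"translation":[0,-5,-86],"twist":[0,0,0]},{"jaw":0,"translation":[-26,-5,-98],"twist":[0,0,0]},{"jaw":0,"translation":[-26,-5,-98],"twist":[0,0,0]}]}' >/dev/null; python3 d.py ;python3 - <<'E'
from workcell import ctrl
import cv2,numpy as np
c=ctrl.camera_params("wrist");p,d=ctrl.snapshot("wrist");cv2.imwrite("pics/w3.png",p);np.save("pics/w3.npy",d);np.savez("pics/w3cam.npz",**c)
E
```

```text
7.53 q [-0.526  0.441 -0.057  2.286  1.824  1.011 -1.124] p [618.4  24.1 255.5] F [0.8 0.3 0.5] w -0.2
```

View pics/w3.png

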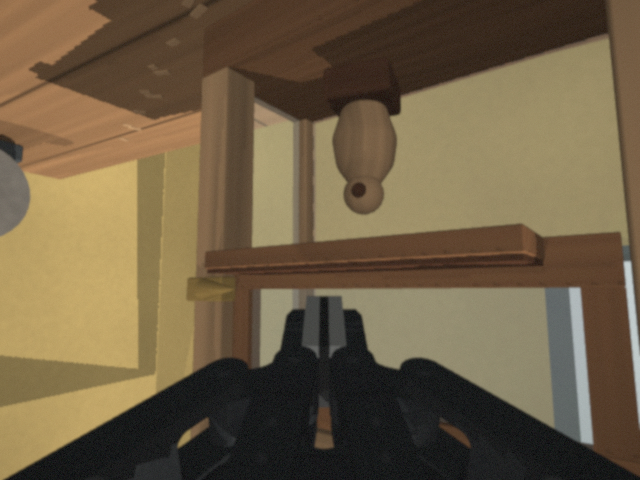

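The collar is visible at (187–235, 275–302), with the nib pointing right at about (236,285). The lip edge runs from (207,253) to (525,228).

```bash
python3 - <<'E'
from h import *
c=dict(np.load("pics/w3cam.npz"));P=cloud(c,np.load("pics/w3.npy"));p=cv2.imread("pics/w3.png")
cv2.imwrite("pics/c3.png",cv2.resize(p[240:320,170:270],None,fx=7,fy=7,interpolation=cv2.INTER_CUBIC))
for u in(191,196,201,206,212,218,224,230,235):
    print(u,[(v,*P[v,u].round().astype(int).tolist()) for v in range(268,308,3)])
v=P.reshape(-1,3);m=(v[:,0]>655)&(v[:,0]<690)&(abs(v[:,1]+8)<85)&(v[:,2]>190)&(v[:,2]<250);print("lip",np.percentile(v[m,2],[1,5,50,95,99]).round(1))
E
```

```text
191 [(268, 2038, -1638, 133), (271, 2028, -1626, 150), (274, 2049, -1649, 165), (277, 727, -171, 235), (280, 725, -169, 237), (283, 726, -169, 240), (286, 725, -169, 242), (289, 725, -168, 245), (292, 726, -169, 247), (295, 724, -167, 250), (298, 725, -168, 253), (301, 2038, -1629, 310), (304, 2041, -1631, 326), (307, 2039, -1628, 342)]
196 [(268, 730, -169, 227), (271, 731, -170, 229), (274, 729, -167, 232), (277, 726, -163, 235), (280, 725, -162, 237), (283, 711, -147, 240), (286, 710, -146, 243), (289, 711, -146, 245), (292, 711, -146, 247), (295, 712, -148, 250), (298, 724, -160, 252), (301, 731, -168, 255), (304, 731, -167, 258), (307, 730, -167, 260)]
201 [(268, 730, -163, 227), (271, 729, -161, 230), (274, 730, -162, 232), (277, 725, -157, 235), (280, 715, -145, 238), (283, 713, -143, 240), (286, 712, -142, 243), (289, 711, -142, 245), (292, 711, -141, 247), (295, 713, -143, 250), (298, 717, -147, 252), (301, 730, -161, 255), (304, 731, -162, 258), (307, 730, -160, 260)]
206 [(268, 679, -103, 231), (271, 730, -156, 230), (274, 729, -155, 232), (277, 724, -150, 235), (280, 716,
[... 1180 characters left out ...]
1, -136, 260)]
230 [(268, 679, -81, 231), (271, 678, -80, 233), (274, 736, -135, 233), (277, 732, -131, 235), (280, 732, -131, 238), (283, 732, -130, 240), (286, 732, -130, 243), (289, 715, -115, 245), (292, 732, -130, 248), (295, 732, -130, 250), (298, 732, -130, 252), (301, 737, -135, 255), (304, 738, -135, 258), (307, 738, -135, 260)]
235 [(268, 678, -75, 232), (271, 678, -75, 234), (274, 738, -130, 233), (277, 738, -130, 235), (280, 737, -130, 238), (283, 738, -130, 240), (286, 737, -130, 243), (289, 737, -129, 245), (292, 738, -130, 248), (295, 737, -129, 250), (298, 737, -129, 253), (301, 736, -128, 255), (304, 737, -129, 257), (307, 737, -129, 260)]
lip [219.1 219.9 227.1 233.9 234. ]
```

View pics/c3.png

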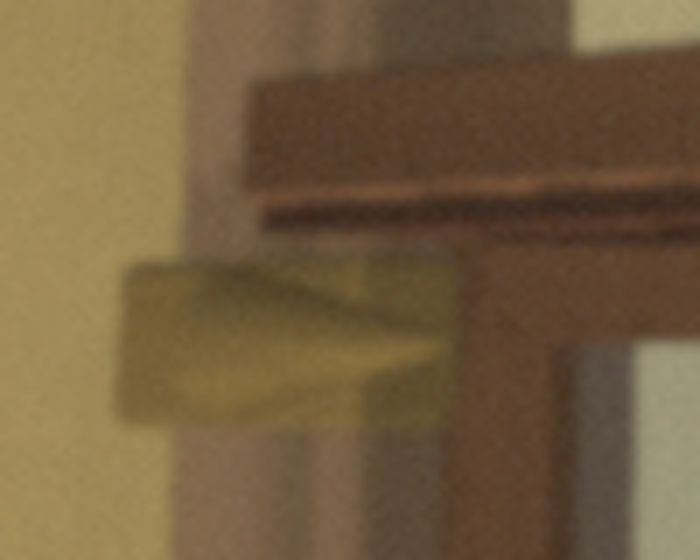

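```bash
python3 d.py [0,0,-91] [66,-35,-91] [66,-35,-55]
```

```text
7.58 q [-0.526  0.444 -0.057  2.287  1.826  1.011 -1.128] p [617.7  24.  253.1] F [-0.4  0.4 -0.6] w 0.1
[0,0,-91] [82.5 -0.4 38.4]
[66,-35,-91] [ 51.    2.7 106.1]
[66,-35,-55] [18.4  2.8 90.9]
```

```bash
python3 -m pendant '{"rows":[{"jaw":0,"translation":[27,0,13],"twist":[0,0,0]},{"jaw":0,"translation":[55,0,26],"twist":[0,0,0]},{"jaw":0,"translation":[82,0,38],"twist":[0,0,0]},{"jaw":0,"translation":[82,0,38],"twist":[0,0,0]},{"jaw":0,"translation":[72,1,60],"twist":[0,0,0]},{"jaw":0,"translation":[61,2,83],"twist":[0,0,0]},{"jaw":0,"translation":[51,2.7,106],"twist":[0,0,0]},{"jaw":0,"translation":[40,2.7,101],"twist":[0,0,0]},{"jaw":0,"translation":[29,2.7,96],"twist":[0,0,0]},{"jaw":0,"translation":[18,2.7,91],"twist":[0,0,0]}]}' >/dev/null; python3 d.py
python3 -m pendant '{"rows":[{"jaw":0,"translation":[0,0,0],"twist":[0,0,0]},{"jaw":0,"translation":[0,0,0],"twist":[0,0,0]}]}' >/dev/null;python3 d.py [0,0,10]; python3 - <<'E'
from workcell import ctrl
from h import *
c=ctrl.camera_params("wrist");p,d=ctrl.snapshot("wrist");v=cloud(c,d).reshape(-1,3)
m=(v[:,0]>660)&(v[:,0]<715)&(abs(v[:,1]+8)<85)&(v[:,2]>205)&(v[:,2]<262);print("lip",m.sum(),np.percentile(v[m,2],[1,5,50,95,99]).round(1))
E
```

```text
8.42 q [-0.427  0.619  0.005  2.186  2.016  0.954 -1.233] p [681.4 -13.4 195. ] F [-1.9 -1.4 -1.2] w -0.0
8.58 q [-0.428  0.618  0.005  2.186  2.017  0.957 -1.235] p [681.5 -13.3 196.4] F [-4.4 -0.9  1.2] w -0.1
[0,0,10] [-9.1 -0.  -4.2]
lip 4434 [224.5 224.7 225.  234.6 239. ]
```

```bash
python3 -m pendant '{"rows":[{"jaw":0,"translation":[-4,0,-1.9],"twist":[0,0,0]},{"jaw":0,"translation":[-8,0,-3.8],"twist":[0,0,0]},{"jaw":0,"translation":[-12,0,-5.7],"twist":[0,0,0]},{"jaw":0,"translation":[-16,0,-7.5],"twist":[0,0,0]},{"jaw":0,"translation":[-18,0,-8.4],"twist":[0,0,0]},{"jaw":0,"translation":[-18,0,-8.4],"twist":[0,0,0]},{"jaw":0,"translation":[-18,0,-8.4],"twist":[0,0,0]}]}' >/dev/null;python3 d.py [0,0,-20]; cat > lip.py <<'E'
from workcell import ctrl
from h import *
c=ctrl.camera_params("wrist");p,d=ctrl.snapshot("wrist");cv2.imwrite("pics/w4.png",p);np.save("pics/w4.npy",d);np.savez("pics/w4cam.npz",**c);v=cloud(c,d).reshape(-1,3)
m=(v[:,0]>660)&(v[:,0]<715)&(abs(v[:,1]+8)<85)&(v[:,2]>205)&(v[:,2]<275);print("lip",m.sum(),np.percentile(v[m,2],[1,5,50,95,99]).round(1))
E
python3 lip.py
```

```text
9.22 q [-0.432  0.575  0.009  2.186  1.988  0.935 -1.187] p [681.5 -12.5 214.6] F [-7.8 -0.5 -2. ] w -0.2
[0,0,-20] [18.1  0.   8.5]
lip 10666 [207.6 211.6 235.2 243.7 247.5]
```

```bash
python3 -m pendant '{"rows":[{"jaw":0,"translation":[9,0,4.3],"twist":[0,0,0]},{"jaw":0,"translation":[18,0,8.6],"twist":[0,0,0]},{"jaw":0,"translation":[29,-2,-15],"twist":[0,0,0]},{"jaw":0,"translation":[40,-4,-38],"twist":[0,0,0]},{"jaw":0,"translation":[51,-5,-62],"twist":[0,0,0]},{"jaw":0,"translation":[28,-5,-73],"twist":[0,0,0]},{"jaw":0,"translation":[6,-5,-83],"twist":[0,0,0]},{"jaw":0,"translation":[6,-5,-83],"twist":[0,0,0]}]}' >/dev/null;python3 d.py [0,0,-20]; python3 lip.py; python3 - <<'E'
from h import *
c=dict(np.load("pics/w4cam.npz"));P=cloud(c,np.load("pics/w4.npy"))
for x,lab in(((655,682),"front"),((684,708),"top")):
    m=(P[...,0]>x[0])&(P[...,0]<x[1])&(P[...,1]<70)&(P[...,1]>-60)&(P[...,2]>230)&(P[...,2]<275);print(lab,m.sum(),np.percentile(P[m][:,2],[1,5,50,95,99]).round(1))
m=(abs(P[...,0]-725)<7)&(P[...,1]<-164)&(P[...,1]>-180)&(P[...,2]>215)&(P[...,2]<275);print("collar corner",m.sum(),np.percentile(P[m][:,2],[0,5,50,95,100]).round(1))
E
```

```text
9.93 q [-0.536  0.45  -0.05   2.295  1.832  1.015 -1.146] p [615.2  24.  250.2] F [ 0.9  0.6 -0.3] w 0.0
[0,0,-20] [18.2 -0.1  8.4]
lip 7242 [235.2 235.8 242.1 249.3 249.9]
front 5822 [235.2 235.8 242.  249.2 249.9]Traceback (most recent call last):
  File "<stdin>", line 4, in <module>
    return _quantile_unchecked(
        a, q, axis, out, overwrite_input, method, keepdims, weights)
    return _ureduce(a,
                    func=_quantile_ureduce_func,
    ...<5 lines>...
                    overwrite_input=overwrite_input,
                    method=method)
    r = func(a, **kwargs)
    result = _quantile(arr,
                       quantiles=q,
    ...<2 lines>...
                       out=out,
                       weights=wgt)
    slices_having_nans = np.isnan(arr[-1, ...])
                                  ~~~^^^^^^^^^
IndexError: index -1 is out of bounds for axis 0 with size 0
```

```bash
python3 d.py [0,0,-55] [71,-38,-55] [71,-38,-30]
```

```text
9.98 q [-0.536  0.453 -0.05   2.296  1.833  1.014 -1.149] p [614.7  23.7 248.4] F [ 0.2 -0.5 -0.8] w 0.1
[0,0,-55] [49.9 -0.3 23.2]
[71,-38,-55] [16.   2.7 96.2]
[71,-38,-30] [-6.7  2.8 85.6]
```

```bash
python3 -m pendant '{"rows":[{"jaw":0,"translation":[25,0,12],"twist":[0,0,0]},{"jaw":0,"translation":[50,0,23],"twist":[0,0,0]},{"jaw":0,"translation":[50,0,23],"twist":[0,0,0]},{"jaw":0,"translation":[39,1,47],"twist":[0,0,0]},{"jaw":0,"translation":[28,2,71],"twist":[0,0,0]},{"jaw":0,"translation":[16,2.7,96],"twist":[0,0,0]},{"jaw":0,"translation":[9,2.7,92.5],"twist":[0,0,0]},{"jaw":0,"translation":[2,2.7,89],"twist":[0,0,0]},{"jaw":0,"translation":[-4,2.7,86.8],"twist":[0,0,0]},{"jaw":0,"translation":[-4,2.7,86.8],"twist":[0,0,0]}]}' >/dev/null;python3 -m pendant '{"rows":[{"jaw":0,"translation":[0,0,0],"twist":[0,0,0]}]}' >/dev/null;python3 d.py; python3 lip.py;python3 - <<'E'
from h import *
c=dict(np.load("pics/w4cam.npz"));P=cloud(c,np.load("pics/w4.npy"))
m=(P[...,0]>665)&(P[...,0]<720)&(P[...,2]>215)&(P[...,2]<275)&((abs(P[...,1]+65)<25)|(abs(P[...,1]-50)<30));h,b=np.histogram(P[m][:,2],np.arange(215,275,1));print([(int(x),int(n)) for x,n in zip(b,h) if n>40])
E
```

```text
10.9 q [-0.429  0.581  0.013  2.188  2.     0.935 -1.198] p [681.9 -15.5 212.2] F [-7.6 -0.7  1.8] w 0.2
lip 8516 [205.9 208.9 237.6 243.3 250.8]
[(237, 5483), (238, 196), (239, 51), (240, 57), (241, 70), (242, 43)]
```

```bash
python3 -m pendant '{"rows":[{"jaw":0,"translation":[-3,0,-1.4],"twist":[0,0,0]},{"jaw":0,"translation":[-6,0,-2.8],"twist":[0,0,0]},{"jaw":0,"translation":[-7,0,-3.3],"twist":[0,0,0]},{"jaw":0,"translation":[-7,0,-3.3],"twist":[0,0,0]},{"jaw":0,"translation":[-7,0,-3.3],"twist":[0,0,0]}]}' >/dev/null;python3 d.py [0,0,-20]; python3 lip.py;cat > und.py <<'E'
from h import *
c=dict(np.load("pics/w4cam.npz"));P=cloud(c,np.load("pics/w4.npy"))
m=(P[...,0]>665)&(P[...,0]<720)&(P[...,2]>215)&(P[...,2]<275)&((abs(P[...,1]+65)<25)|(abs(P[...,1]-50)<30));h,b=np.histogram(P[m][:,2],np.arange(215,275,1));print([(int(x),int(n)) for x,n in zip(b,h) if n>40])
E
python3 und.py
```

```text
11.37 q [-0.431  0.564  0.015  2.188  1.989  0.925 -1.179] p [681.8 -14.9 218.8] F [-6.6 -0.9 -0.3] w 0.2
[0,0,-20] [18.1  0.   8.6]
lip 11470 [212.2 215.9 239.4 247.9 251. ]
[(239, 6551), (240, 81), (241, 60), (242, 52), (243, 49), (245, 45), (246, 60), (247, 54), (248, 57)]
```

```bash
python3 -m pendant '{"rows":[{"jaw":0,"translation":[-1.2,0,-0.6],"twist":[0,0,0]},{"jaw":0,"translation":[-2.4,0,-1.2],"twist":[0,0,0]},{"jaw":0,"translation":[-3.6,0,-1.7],"twist":[0,0,0]},{"jaw":0,"translation":[-4.5,0,-2.1],"twist":[0,0,0]},{"jaw":0,"translation":[-4.5,0,-2.1],"twist":[0,0,0]},{"jaw":0,"translation":[-4.5,0,-2.1],"twist":[0,0,0]}]}' >/dev/null;python3 d.py [0,0,-20]; python3 lip.py;python3 und.py
```

```text
11.92 q [-0.432  0.554  0.016  2.187  1.981  0.92  -1.166] p [681.8 -14.8 223.3] F [-7.2  0.1 -3.2] w 0.1
[0,0,-20] [18.1  0.   8.6]
lip 11632 [216.6 220.6 243.7 252.3 255.6]
[(243, 6509), (244, 132), (245, 68), (246, 57), (247, 50), (248, 44), (249, 41), (250, 47), (251, 69), (252, 54), (253, 43)]
```

```bash
python3 -m pendant '{"rows":[{"jaw":0,"translation":[9,0,4.3],"twist":[0,0,0]},{"jaw":0,"translation":[18,0,8.6],"twist":[0,0,0]},{"jaw":0,"translation":[29,-2,-15],"twist":[0,0,0]},{"jaw":0,"translation":[40,-4,-38],"twist":[0,0,0]},{"jaw":0,"translation":[51,-5,-62],"twist":[0,0,0]},{"jaw":0,"translation":[28,-5,-73],"twist":[0,0,0]},{"jaw":0,"translation":[6,-5,-83],"twist":[0,0,0]},{"jaw":0,"translation":[6,-5,-83],"twist":[0,0,0]},{"jaw":0,"translation":[6,-5,-83],"twist":[0,0,0]}]}' >/dev/null;python3 d.py; python3 lip.py; python3 - <<'E'
from h import *
c=dict(np.load("pics/w4cam.npz"));P=cloud(c,np.load("pics/w4.npy"))
# nib: points along cone axis, in front of post, y -113..-125
m=(P[...,0]>705)&(P[...,0]<719)&(P[...,1]<-113)&(P[...,1]>-122)&(P[...,2]>225)&(P[...,2]<270)
print("nib",m.sum(),np.percentile(P[m][:,2],[0,50,100]).round(1) if m.any() else 0)
m=(P[...,0]>705)&(P[...,0]<729)&(P[...,1]<-164)&(P[...,1]>-185)&(P[...,2]>225)&(P[...,2]<270)
print("collar",m.sum(),np.percentile(P[m][:,2],[0,50,100]).round(1) if m.any() else 0)
# gate from the start picture: fits
E
```

```text
12.72 q [-0.535  0.431 -0.042  2.296  1.826  1.    -1.124] p [614.8  20.5 256.4] F [-0.5  0.3 -0.6] w -0.2
lip 7165 [243.7 244.3 250.5 257.7 258.4]
nib 9 [241.7 242.5 242.6]
collar 188 [230.  244.6 268.3]
```

```bash
python3 - <<'E'
from plan import *
q0=ctrl.get_obs()["qpos"]
for f in(0,1):
  for az in(6,40,60):
    q,e=ik(np.array([446,371,190]),goal(az,-90,f),np.array([-.75,.3,0,1.95,0,.9,-1.2]));print(f,az,q.round(2),round(e,4))
    if f==0 and az==40: g=q
wp(g,10);np.save("qg.npy",g)
E
```

```text
0 6 [-0.95  0.47  0.24  1.78 -0.13  0.91 -2.12] 0.0
0 40 [-0.85  0.47  0.1   1.77 -0.06  0.91 -1.6 ] 0.0
0 60 [-0.79  0.47  0.02  1.77 -0.01  0.91 -1.29] 0.0
1 6 [-0.42  0.51 -0.47  1.74  0.28  0.95  0.68] 0.0
1 40 [-0.32  0.54 -0.61  1.74  0.37  0.98  1.2 ] 0.0
1 60 [-0.26  0.57 -0.7   1.73  0.42  1.    1.5 ] 0.0
1 T [11. -9. -3.] tw [ 5.9  2.9 10.3] p [602.  15. 246.] zt [ 0.71 -0.52 -0.48] wr [365. 190. 406.]
2 T [ 27. -13. -11.] tw [11.7  6.  20.7] p [587.  19. 235.] zt [ 0.62 -0.57 -0.54] wr [379. 209. 416.]
3 T [ 49. -10. -25.] tw [17.3  9.4 31.2] p [570.  33. 221.] zt [ 0.53 -0.59 -0.61] wr [392. 229. 426.]
4 T [ 74.   1. -44.] tw [23.  13.1 41.5] p [551.  56. 207.] zt [ 0.44 -0.58 -0.69] wr [403. 249. 438.]
5 T [100.  20. -69.] tw [28.7 17.1 51.7] p [532.  89. 193.] zt [ 0.35 -0.54 -0.77] wr [414. 269. 450.]
6 T [127.  46. -98.] tw [34.5 21.4 61.6] p [513. 131. 182.] zt [ 0.27 -0.47 -0.84] wr [423. 289. 463.]
7 T [ 151.   81. -132.] tw [40.5 26.2 71.1] p [494. 181. 175.] zt [ 0.19 -0.38 -0.9 ] wr [431. 310. 478.]
8 T [ 172.  122. -171.] tw [46.9 31.4 80.2] p [477. 239. 173.] zt [ 0.12 -0.27 -0.96] wr [437. 330. 493.]
9 T [ 187.  169. -215.] tw [53.8 37.  88.6] p [461. 303. 177.] zt [ 0.05 -0.14 -0.99] wr [442. 351. 509.]
10 T [ 195.  220. -263.] tw [61.1 43.  96.3] p [446. 371. 190.] zt [-0.  0. -1.] wr [446. 371. 525.]
```

```bash
python3 -m pendant '{"rows":[{"jaw":0,"translation":[5,-5,-2],"twist":[3,1.5,5.1]},{"jaw":0,"translation":[11,-9,-3],"twist":[5.9,2.9,10.3]},{"jaw":0,"translation":[19,-11,-7],"twist":[8.8,4.4,15.5]},{"jaw":0,"translation":[27,-13,-11],"twist":[11.7,6,20.7]},{"jaw":0,"translation":[38,-12,-18],"twist":[14.5,7.7,26]},{"jaw":0,"translation":[49,-10,-25],"twist":[17.3,9.4,31.2]},{"jaw":0,"translation":[61,-5,-34],"twist":[20.2,11.2,36.4]},{"jaw":0,"translation":[74,1,-44],"twist":[23,13.1,41.5]},{"jaw":0,"translation":[87,10,-56],"twist":[25.9,15.1,46.6]},{"jaw":0,"translation":[100,20,-69],"twist":[28.7,17.1,51.7]}]}' >/dev/null;python3 plan.py 5
```

```text
[-0.539  0.46  -0.159  2.021  0.943  1.019 -1.408]
1 T [ 36. -23. -20.] tw [6.8 3.7 9.4] p [509. 129. 180.] zt [ 0.25 -0.48 -0.84] wr [425. 290. 462.]
2 T [ 78. -41. -48.] tw [13.6  7.6 18.6] p [489. 179. 172.] zt [ 0.17 -0.39 -0.91] wr [432. 309. 476.]
3 T [125. -55. -84.] tw [20.5 11.8 27.6] p [472. 237. 171.] zt [ 0.1  -0.28 -0.96] wr [439. 330. 491.]
4 T [ 174.  -62. -128.] tw [27.7 16.2 36.3] p [457. 301. 176.] zt [ 0.04 -0.15 -0.99] wr [443. 350. 507.]
5 T [ 224.  -64. -180.] tw [35.2 20.8 44.6] p [446. 371. 190.] zt [-0.  0. -1.] wr [446. 371. 525.]
```

```bash
python3 -m pendant '{"rows":[{"jaw":0,"translation":[18,-12,-10],"twist":[3.4,1.8,4.7]},{"jaw":0,"translation":[36,-23,-20],"twist":[6.8,3.7,9.4]},{"jaw":0,"translation":[57,-32,-34],"twist":[10.2,5.6,14]},{"jaw":0,"translation":[78,-41,-48],"twist":[13.6,7.6,18.6]},{"jaw":0,"translation":[101,-48,-66],"twist":[17,9.7,23.1]},{"jaw":0,"translation":[125,-55,-84],"twist":[20.5,11.8,27.6]},{"jaw":0,"translation":[150,-59,-106],"twist":[24.1,14,32]},{"jaw":0,"translation":[174,-62,-128],"twist":[27.7,16.2,36.3]},{"jaw":0,"translation":[199,-63,-154],"twist":[31.5,18.5,40.5]},{"jaw":0,"translation":[224,-64,-180],"twist":[35.2,20.8,44.6]}]}' >/dev/null
python3 -m pendant '{"rows":[{"jaw":0,"translation":[0,0,0],"twist":[0,0,0]},{"jaw":0,"translation":[0,0,0],"twist":[0,0,0]}]}' >/dev/null; python3 d.py; python3 - <<'E'
from workcell import ctrl
from h import *
p,d=ctrl.snapshot("top");cv2.imwrite("pics/t2.png",cv2.resize(p[150:300,100:300],None,fx=4,fy=4));c=ctrl.camera_params("wrist");pw,dw=ctrl.snapshot("wrist");cv2.imwrite("pics/w5.png",pw);np.savez("pics/w5cam.npz",**c);np.save("pics/w5.npy",dw)
v=cloud(c,dw).reshape(-1,3);im=pw.reshape(-1,3)
m=(v[:,2]>70)&(v[:,2]<120)&(abs(v[:,0]-495)<35)&(abs(v[:,1]-377)<40);print("ball",m.sum(),v[m].mean(0) if m.any() else 0,v[m].min(0) if m.any() else 0,v[m].max(0) if m.any() else 0)
E
```

```text
14.6 q [-0.525  0.49  -0.33   1.749  0.194  0.935 -1.801] p [446.4 371.1 189.7] F [ 0.9 -0.2  0.2] w -0.1
ball 1922 [497.29268375 379.69617238 106.76428343] [481.89958476 365.64846933  70.04695166] [516.88330166 390.79603726 116.52471341]
```

View pics/w5.png

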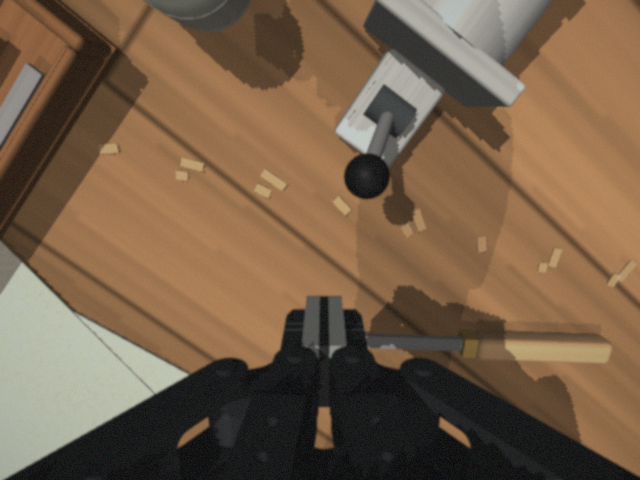

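The wrist view shows the ball at (367,176), leaning towards me, with the flange and duct behind it. The path to it is clear.

```bash
python3 d.py [-4,2,-98]; python3 - <<'E'
from workcell import ctrl
from scipy.spatial.transform import Rotation as Ro
print(Ro.from_rotvec(ctrl.get_obs()["eef_rot"]).as_matrix().round(3))
E
```

```text
14.7 q [-0.525  0.49  -0.328  1.751  0.195  0.936 -1.801] p [446.6 369.3 189.2] F [0.1 0.2 0.2] w 0.0
[-4,2,-98] [-1.5 -4.6 98. ]
[[ 0.763  0.647  0.001]
 [ 0.647 -0.763 -0.005]
 [-0.003  0.005 -1.   ]]
```

```bash
python3 -m pendant '{"rows":[{"jaw":0,"translation":[-1,-5,16],"twist":[0,0,7]},{"jaw":0,"translation":[-1,-5,32],"twist":[0,0,14]},{"jaw":0,"translation":[-1,-5,48],"twist":[0,0,21]},{"jaw":0,"translation":[-1,-5,64],"twist":[0,0,28]},{"jaw":0,"translation":[-1,-5,80],"twist":[0,0,34]},{"jaw":0,"translation":[-1,-5,96],"twist":[0,0,34]},{"jaw":0,"translation":[-1,-5,98],"twist":[0,0,34]},{"jaw":0,"translation":[-1,-5,98],"twist":[0,0,34]}]}' >/dev/null; python3 d.py [109,11.5,0]
```

```text
15.37 q [-0.656  0.609 -0.165  1.819  0.147  0.729 -2.363] p [442.3 372.2  91. ] F [-0.5  0.5 -0.1] w -0.0
[109,11.5,0] [109.6   0.6  -0. ]
```

```bash
python3 -m pendant '{"rows":[{"jaw":0,"translation":[12,0,0],"twist":[0,0,0]},{"jaw":0,"translation":[24,0,0],"twist":[0,0,0]},{"jaw":0,"translation":[36,0,0],"twist":[0,0,0]},{"jaw":0,"translation":[48,0,0],"twist":[0,0,0]},{"jaw":0,"translation":[60,0,0],"twist":[0,0,0]},{"jaw":0,"translation":[72,0,0],"twist":[0,0,0]},{"jaw":0,"translation":[84,0,0],"twist":[0,0,0]},{"jaw":0,"translation":[94,0,0],"twist":[0,0,0]},{"jaw":0,"translation":[102,0,0],"twist":[0,0,0]},{"jaw":0,"translation":[102,0,0],"twist":[0,0,0]}]}'
python3 - <<'E'
from workcell import ctrl
from h import *
c=ctrl.camera_params("wrist");p,d=ctrl.snapshot("wrist");v=cloud(c,d).reshape(-1,3);im=p.reshape(-1,3)
m=(v[:,2]>92)&(v[:,2]<130)&(v[:,0]>540)&(v[:,0]<640)&(abs(v[:,1]-382)<30);print(m.sum(),np.percentile(v[m],[2,50,98],axis=0).round(1))
E
```

```text
clock: 16.2
ee_pos: [546.5, 384.5, 93.4]
eef_rot: [3.135, 0.17, 0.007]
contact_force: [0.0, -1.4, 0.4]
gripper_width: -0.3
grasp_force: 0.0
7377 [[553.  373.2 103.1]
 [568.7 386.1 114.4]
 [584.3 397.8 128.5]]
```

```bash
python3 -m pendant '{"rows":[{"jaw":0,"translation":[3,0,0],"twist":[0,0,0]},{"jaw":0,"translation":[6,0,0],"twist":[0,0,0]},{"jaw":0,"translation":[9,0,0],"twist":[0,0,0]},{"jaw":0,"translation":[9,0,0],"twist":[0,0,0]}]}'
```

```text
clock: 16.58
ee_pos: [553.6, 386.0, 92.6]
eef_rot: [3.135, 0.172, 0.004]
contact_force: [-0.5, 0.0, 0.3]
gripper_width: -0.4
grasp_force: 0.1
```

```bash
python3 -m pendant '{"rows":[{"jaw":0,"translation":[3,0,0],"twist":[0,0,0]},{"jaw":0,"translation":[5,0,0],"twist":[0,0,0]},{"jaw":0,"translation":[5,0,0],"twist":[0,0,0]}]}'
python3 -m pendant '{"rows":[{"jaw":0,"translation":[-15,0,0],"twist":[0,0,0]},{"jaw":0,"translation":[-35,0,0],"twist":[0,0,0]},{"jaw":0,"translation":[-65,0,0],"twist":[0,0,0]},{"jaw":0,"translation":[-90,0,-30],"twist":[0,0,0]},{"jaw":0,"translation":[-90,0,-65],"twist":[0,0,0]},{"jaw":0,"translation":[-90,0,-100],"twist":[0,0,0]},{"jaw":0,"translation":[-90,0,-100],"twist":[0,0,0]},{"jaw":0,"translation":[-90,0,-100],"twist":[0,0,0]}]}'
python3 - <<'E'
from workcell import ctrl
from h import *
c=ctrl.camera_params("wrist");p,d=ctrl.snapshot("wrist");v=cloud(c,d).reshape(-1,3)
m=(v[:,2]>90)&(v[:,2]<130)&(v[:,0]>530)&(v[:,0]<610)&(abs(v[:,1]-384)<22);print(m.sum(),np.percentile(v[m],[1,50,99],axis=0).round(1) if m.any() else 0)
t,dt=ctrl.snapshot("top");v=cloud(C["top"],dt)
a=cv2.resize(p,(400,300));b=cv2.resize(t[130:300,40:440],(800,340));cv2.imwrite("pics/f.png",np.vstack([cv2.copyMakeBorder(a[:250],0,0,0,400,0),b]))
for n,(u0,u1,v0,v1) in dict(lip=(281,350,165,205)).items():
    w=v[v0:v1,u0:u1].reshape(-1,3);m=(w[:,0]>678)&(w[:,0]<705)&(abs(w[:,1]+8)<60)&(w[:,2]>200);print(n,m.sum(),np.percentile(w[m,2],[10,50,90]).round(1))
E
```

```text
clock: 16.83
ee_pos: [554.2, 386.2, 92.3]
eef_rot: [3.132, 0.173, -0.009]
contact_force: [-11.6, -4.8, 8.7]
gripper_width: 0.1
grasp_force: 6.1
clock: 17.5
ee_pos: [470.2, 378.1, 195.2]
eef_rot: [-3.136, -0.172, -0.011]
contact_force: [-0.5, 0.2, 0.0]
gripper_width: 0.1
grasp_force: 0.0
2039 [[566.5 374.3 101.8]
 [577.8 386.3 110.7]
 [590.2 398.1 115. ]]
lip 561 [254.8 258.2 261.6]
```

View pics/f.png

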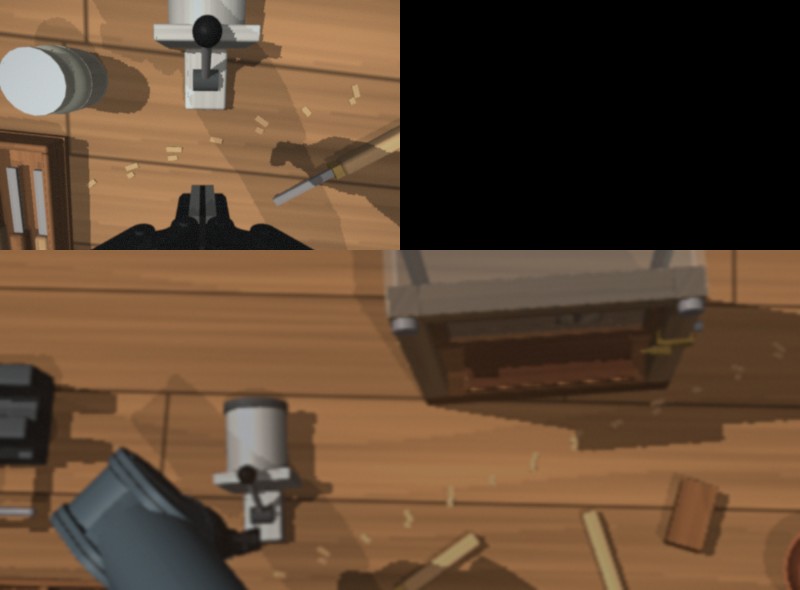

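The lever lies over the flange with its ball at x≈578 mm, which is its stop. The lip's top reads about 258 mm, so the window's lower edge is at about 243, against the nib at about 244. The robot is clear of everything.

```bash
python3 -c "
from workcell import ctrl
print(ctrl.hand_in())"
```

```text
the job is handed in; nothing more can be done
None
```

The job is handed in, with no verdict returned: the window's lower edge measured about 243 mm against the nib at about 244 mm, the gate lever is at its stop towards the duct, the lip was never pinched, and the arm stood clear of everything at about 17.6 s of the 56 s.

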